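# Slide a test coupon home in the bench tester

### The job

Load the green test coupon into the bench tester: press gently on its flat top face and drag it along the deck and down the sloping platen, turning it square to the slot, until it is under the white hood and has pushed the orange carriage fully back to its stop. Touch down slowly, keep a light, steady press and never lift it; a knock or hard press cracks it. Keep off its brass edge contacts, leave the bench things alone, and let go of it at the end.

Things in the scene. Friction and masses are not known exactly. Their poses are not given: they have to be found in the camera images.
- tester: Bench tester, fixed: box 230 (x) x 110 (y) x 55 mm on levelling feet of differing height. Origin: centre of the box's underside. x points along its deck into the slot, z up. The deck is level, 55 mm above the origin, up to x = -30 mm (grey); beyond, a bright metal platen falls toward the slot at a slope set differently each time, 0.01 to 0.048 rad. White hood over x = +65 to +115 mm, its top 72.5 mm above the origin.
- slot_mouth (a point): Middle of the slot's entrance under the front of the hood (tester x = +65 mm), level with the grey deck; axes as the tester's. The slot runs to +x, 66.5 mm wide; its roof is 5.5 mm above the grey deck's level. In front of it two black lead-in guides, as high, widen from the slot's width to about 90 mm at tester x = +37 mm.
- carriage (a joint): Orange carriage in the slot, which the coupon's leading edge pushes along the tester's +x. 0 = forward, front face at tester x = +75 mm; 0.014 m = fully back against its stop. It drags with about 3 N of friction and stays where it is left. Its orange pin, in the slit of the hood, moves with it; fully back it stands at the red marks.
- carriage_face (a point): Middle of the carriage's front face, 2 mm above the grey deck's level.
- coupon: Green test coupon, loose: stiff flat plate 80 (x) x 64 (y) x 3 mm, 60 to 100 g, lying flat on the deck. Origin: centre of its underside. An 80 mm side runs along the slot, either end first. Fully home its centre is at tester x = +49 mm. It slides easily on the deck (friction about 0.15); its matt face grips fingertips well (about 0.9). It cracks above 40 N, blows included: touch down slower than 10 mm/s; 10 to 15 N is ample.
- coupon_top (a point): Centre of the coupon's top face, 3 mm above its underside.
- coupon_edge: Brass-coloured contact strip, 4 mm wide, all round the coupon's edge (the plain green face inside it is 72 x 56 mm and stands 0.4 mm above the strip). Same origin and axes as the coupon. Fingers must not touch it.
- tape: Beige tape roll lying flat, 68 mm across, 19 mm high; bystander. Origin: centre of its underside.
- coupling: Small brass coupling, 22 mm across, 25 mm high; bystander. Origin: centre of its underside.
- tub: Blue parts tub, 69 mm across, 30 mm high; bystander. Origin: centre of its underside.
- nut: Pale knurled thumb nut, 26 mm across, 17 mm high; bystander. Origin: centre of its underside.

How it is judged:
By the outcome, as a careful person would: the job done as asked, in the order asked, and still so for the second after the job is handed in, with the robot touching nothing.
It also fails if it takes over 58 s, if anything falls off the work surface, if the arm or the gripper's body presses on something with over 40 N, if the wrist force passes 120 N, or if a joint passes its speed limit or range.

### The arm

A 6-joint arm with a two-finger parallel gripper is mounted at the origin on a cart in front of the work surface, level with it; the furniture and walls round the work are solid. World frame = base frame: x ahead of the robot, y to its left, z up, the work surface at z = 0. Lengths are in m, angles in rad, forces in N, time in s.
With the tool pointing down it reaches from about 0.375 to 0.9 m from the base axis. Payload 3.1 kg.
Tool frame: the origin (TCP) lies between the finger pads; the fingertips stand 22 mm ahead of it and the grasp point (between the pads) lies 3 mm ahead of it; x points along the fingers, z is the direction in which the jaws open and shut, and the axes are right-handed (so a half turn about x gives the same grasp; the last joint's range is limited). The gripper opens to 87 mm and grips with 3 to 60 N. Pads are 19 mm wide; open, the fingers measure 117 mm over their backs; the gripper's body (75 mm by 190 mm) begins 51 mm behind the grasp point.
Start: joints at [1.018, 0.527, 1.433, -0, 1.181, -0.178], TCP at [0.228, 0.582, 0.217] pointing down, gripper open.
Joint ranges: [-3.08, 3.08], [-0.75, 2.2], [0.22, 2.44], [-1.43, 4.57], [0, 2.65], [-2.85, 2.85]. Speed limits (rad/s): [2.79, 2.79, 3.14, 3.14, 3.14, 3.14].

### API

Orientations are given as a unit quaternion [x, y, z, w].
In Python, from bench import state, read_camera, get_calibration, close_job, boxes_of, pinpoint gives the robot as it stands.
- The arm moves only by the tool servo_tool, never from a script. Its argument "targets" is a list of rows, each a list of 7 numbers: the turn, a rotation vector about the tool's x, y, z in rad, then the shift along the tool's x, y, z in m, then the finger opening in m, from 0 to 0.087. A call has 1 to 12 rows; each row is the pose to reach, as a shift and turn from the pose commanded when the call began, along the tool's axes at that moment; what a row does not reach only later rows make up. A row lasts 1/12 s, in which the tool goes at most 41.7 mm and 7.16 degrees, less where a joint would pass 70% of its speed; a pose out of reach is approached as far as the arm can. A call with a gripper value outside its range is refused whole. The fingers move at their own pace and stop on an object; "grip_force" is the grip in N (left out, the last holds). Time passes only in rows, so rows that repeat a pose let the fingers close. It gives the time, the measured TCP pose, the force and the opening at its end, in the units of the state.
- state(): the state, without advancing time (a new reading comes with each control period).
- read_camera(name): name is "scene" or "top"; returns (picture, depth): 384x512x3 uint8, red, green, blue; 384x512 float32, m along the optical axis (not along the pixel's ray), 0 where there is no reading.
- get_calibration(name): a dict with "K" (3x3 intrinsics, pixels), "dist_coeffs" ([k1, k2, p1, p2, k3] as OpenCV has them; the pictures are not rectified), "rvec" (rotation vector, rad) and "tvec" (3), from world to camera coordinates, as OpenCV has them. Camera axes: x right, y down, z forward; pixel columns grow to the right and rows downward; lengths in m; the calibration is good to about 2 mm. A picture is of the moment at which its call begins. get_calibration takes no time and is no camera call.
- close_job(): hands the job in, once; it reports no verdict.
Trained networks look in the newest picture that a camera, given by its name, has taken for a name from the list of things; names that differ only in an ending like _2 or _b are one class to them, and where a whole thing is asked for, a point or a joint stands for the part that bears it (a point fixed in the world has none). Each returns a list of dicts, best first, with "confidence" (0 to 1); they miss things now and then, are a little off and sometimes report something else, mostly with a low value. They report only what shows in the picture. A call takes as long as a camera call.
- boxes_of(camera, query): "extent" ([left, top, width, height] in pixels, round what is visible of it).
- pinpoint(camera, query): "uv" ([column, row] in pixels: a listed point, or the origin of a listed thing).
The state is a dict: "clock": time; "joints": joint angles; "joint_vel": joint speeds; "joint_torque": joint torques, N m; "position": TCP position; "tcp_rot": TCP orientation; "wrist_force": force on the tool from outside, world axes, zero at the start; "torque": the same for the moment, N m; "opening": finger opening in m.
Only numpy, scipy, OpenCV 4.12 (cv2) and the standard library are available. Lean on these libraries where they do the work, as an engineer would, in place of code of your own. Each camera call takes 0.05 s, during which the arm holds its last target. There are 200 camera calls.

## Working session

There is one attempt and no reset: what is moved stays moved. The work goes in short steps, Python scripts to look and compute and a tool call to move; the robot and the scene stay as the last step left them, time stands still between calls to the robot, and variables do not carry over. Pictures are saved under pics/ and viewed, about 8 in all and at most 12, crops included, and the job is handed in when it is done.

Besides the shell and the picture viewer there is one more tool, called after "Emit:" as name(argument=value, ...) on one line, values as JSON. servo_tool: Moves the arm, as the interface text tells. Its arguments: {"type":"object","properties":{"targets":{"type":"array"},"grip_force":{"type":"number"}},"required":["targets"]}

```bash
ls; mkdir -p pics
cat > h.py <<'E'
import numpy as np, cv2
from bench import *
from scipy.spatial.transform import Rotation as R
def cal(n):
    c=get_calibration(n); return np.array(c['K'],float),np.array(c['dist_coeffs'],float),R.from_rotvec(np.ravel(c['rvec'])).as_matrix(),np.ravel(c['tvec']).astype(float)
def rayz(n,uv,z):
    K,d,Rm,t=cal(n); p=cv2.undistortPoints(np.array(uv,float).reshape(-1,1,2),K,d).reshape(-1,2)
    r=np.c_[p,np.ones(len(p))]@Rm; o=-Rm.T@t; return o+r*((z-o[2])/r[:,2])[:,None]
def cloud(n,dep):
    K,d,Rm,t=cal(n); h,w=dep.shape; u,v=np.meshgrid(np.arange(w),np.arange(h))
    p=cv2.undistortPoints(np.stack([u,v],-1).reshape(-1,1,2).astype(float),K,d).reshape(h,w,2)
    P=np.concatenate([p,np.ones((h,w,1))],-1)*dep[...,None]; return (P-t)@Rm
def proj(n,X):
    K,d,Rm,t=cal(n); return cv2.projectPoints(np.array(X,float).reshape(-1,3),cv2.Rodrigues(Rm)[0],t,K,d)[0].reshape(-1,2)
E
python3 - <<'E'
from h import *
print(state())
for n in ('scene','top'):
    im,d=read_camera(n); cv2.imwrite(f'pics/{n}0.png',im[...,::-1]); np.save(f'{n}0.npy',d)
    K,dd,Rm,t=cal(n); print(n,K[0,0],-Rm.T@t,Rm[2])
    for q in ('tester','slot_mouth','carriage','carriage_face','coupon','coupon_top','tape','coupling','tub','nut'):
        p=pinpoint(n,q)[:2]; print(q,[(np.round(x['uv'],1),round(x['confidence'],2)) for x in p])
E
```

```text
pics
{'clock': 0.0, 'joints': array([ 1.01846964e+00,  5.28459239e-01,  1.43391921e+00, -3.97509876e-05,
        1.18135675e+00, -1.78509887e-01]), 'joint_vel': array([-0.00275739, -0.00102687,  0.0002948 , -0.00066981,  0.00138122,
       -0.00069972]), 'joint_torque': array([-9.18477872e-05, -4.40040636e+01, -1.76592761e+01,  6.32196385e-02,
        5.82730165e-02, -1.58685934e-04]), 'position': array([0.22782459, 0.58119847, 0.21637051]), 'tcp_rot': array([-0.39870562,  0.58488575,  0.39806415,  0.583513  ]), 'wrist_force': array([0.9571667 , 0.47429083, 0.1795544 ]), 'torque': array([ 0.03307875, -0.00403295,  0.05270309]), 'opening': 0.08703621714816079}
scene 366.6959271522985 [ 0.07165503 -0.58152301  0.57157829] [ 0.43914771  0.67015581 -0.59836483]
tester [(array([279.8, 196.4]), 0.58), (array([295.1, 189.2]), 0.26)]
slot_mouth []Traceback (most recent call last):
  File "<stdin>", line 7, in <module>
ValueError: it knows: carriage_face, coupling, coupon, coupon_edge, coupon_top, nut, slot_mouth, tape, tester, tub
```

View pics/scene0.png

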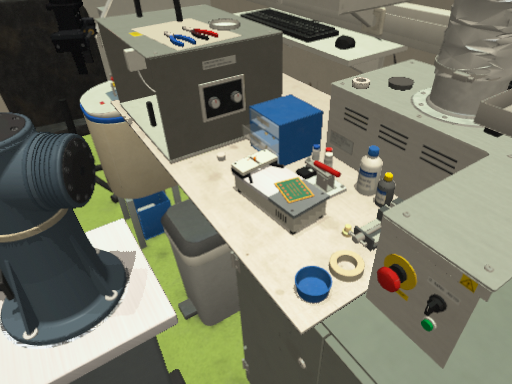

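The scene view shows the tester around (280,195), with its hood at (253,163) and the green coupon at (295,190). The tub and tape are at the lower right.

Run:
```python
from h import *
im,d=read_camera('top'); cv2.imwrite('pics/top0.png',im[...,::-1]); np.save('top0.npy',d)
K,dd,Rm,t=cal('top'); print(K[0,0],-Rm.T@t,Rm)
for n,z in (('top',.06),('scene',.06)):
  for q in ('tester','slot_mouth','carriage_face','coupon','coupon_top','tape','coupling','tub','nut'):
    if q in('tape','coupling','tub','nut') and n=='scene': continue
    p=pinpoint(n,q)[:2]; zz=0 if q in('tester','tape','coupling','tub','nut') else z
    print(n,q,[(np.round(x['uv'],1),round(x['confidence'],2),rayz(n,x['uv'],zz)[0].round(3)) for x in p])
big=cv2.resize(im[...,::-1],None,fx=1.5,fy=1.5); cv2.imwrite('pics/top0b.png',big)
```

```text
410.5141585464566 [ 0.41170258 -0.03009202  0.92987804] [[ 0.02273918 -0.99945528 -0.02391817]
 [-0.99887493 -0.0217171  -0.04215723]
 [ 0.04161483  0.02484988 -0.99882465]]
top tester [(array([256.9, 181. ]), 0.89, array([ 0.484, -0.008,  0.   ]))]
top slot_mouth []
top carriage_face [(array([281.4, 172.2]), 0.55, array([ 0.499, -0.061,  0.06 ])), (array([224.9, 182.4]), 0.45, array([0.475, 0.059, 0.06 ]))]
top coupon [(array([277.3, 177.3]), 0.8, array([ 0.488, -0.053,  0.06 ])), (array([279.8, 174.5]), 0.32, array([ 0.494, -0.058,  0.06 ]))]
top coupon_top [(array([277.8, 175.3]), 0.56, array([ 0.492, -0.054,  0.06 ]))]
top tape [(array([364.9, 193.1]), 0.78, array([ 0.461, -0.254,  0.   ]))]
top coupling [(array([336.2, 155.7]), 0.57, array([ 0.545, -0.187,  0.   ]))]
top tub [(array([216.8, 180.3]), 0.59, array([0.483, 0.083, 0.   ]))]
top nut [(array([143.4, 185.6]), 0.61, array([0.468, 0.253, 0.   ]))]
scene tester [(array([279.8, 196.4]), 0.58, array([0.498, 0.011, 0.   ])), (array([295.1, 189.2]), 0.26, array([0.548, 0.013, 0.   ]))]
scene slot_mouth []
scene carriage_face []
scene coupon [(array([293.6, 188. ]), 0.81, array([ 0.498, -0.044,  0.06 ])), (array([278.8, 200.6]), 0.16, array([ 0.442, -0.062,  0.06 ]))]
scene coupon_top [(array([291.1, 189.7]), 0.69, array([ 0.489, -0.046,  0.06 ])), (array([345.6, 267.1]), 0.5, array([ 0.43 , -0.287,  0.06 ]))]
```

View pics/top0b.png

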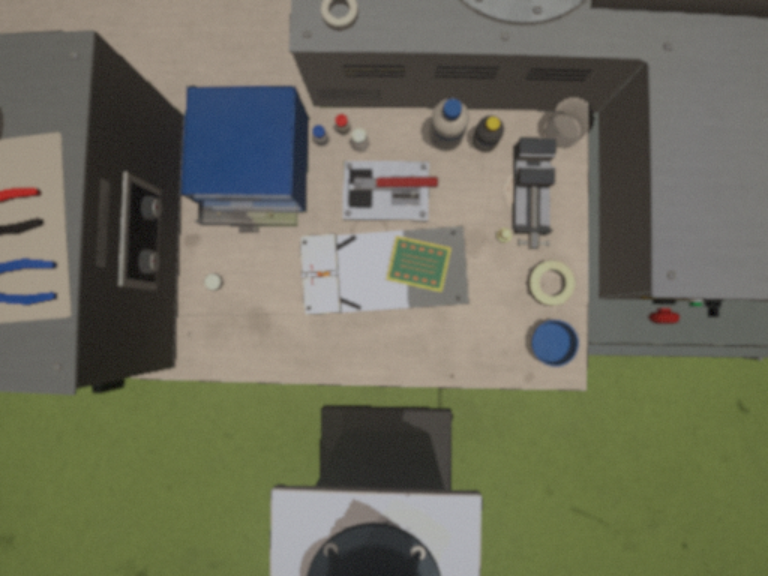

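The top view at 1.5x shows the hood at (320,273), the platen in the middle and the deck at x 410–468. The coupon is at (419,264), turned about 10°. The tester's +x is near world +y. Next I fit the geometry.

Run:
```python
from h import *
im=cv2.imread('pics/top0.png'); d=np.load('top0.npy'); P=cloud('top',d)
hsv=cv2.cvtColor(im,cv2.COLOR_BGR2HSV)
win=np.zeros(d.shape,bool); win[145:215,192:322]=1
m=win&(P[...,2]>.04)&(P[...,2]<.1)
m=cv2.morphologyEx(m.astype(np.uint8),cv2.MORPH_OPEN,np.ones((3,3)))
c=max(cv2.findContours(m,0,1)[0],key=cv2.contourArea)
r=cv2.minAreaRect(c); print('tester rect px',r, cv2.boxPoints(r).round(1).tolist())
print('tester corners', rayz('top',cv2.boxPoints(r),.06).round(4).tolist())
g=(win&(hsv[...,0]>25)&(hsv[...,0]<90)&(hsv[...,1]>70)).astype(np.uint8)
g=cv2.morphologyEx(g,cv2.MORPH_CLOSE,np.ones((5,5)))
# include brass
c2=max(cv2.findContours(g,0,1)[0],key=cv2.contourArea); r2=cv2.minAreaRect(c2)
B=cv2.boxPoints(r2); W=rayz('top',B,.063);print('coupon',r2,W.round(4).tolist(),W.mean(0), np.linalg.norm(W-np.roll(W,1,0),axis=1))
e=cv2.erode(m,np.ones((5,5)))>0
gd=cv2.dilate(g,np.ones((5,5)))>0
Q=P[e]
def plane(Q):
    A=np.c_[Q[:,:2]-[.488,0],np.ones(len(Q))]; 
    for _ in range(4):
        s,*_=np.linalg.lstsq(A,Q[:,2],rcond=None); res=Q[:,2]-A@s; k=abs(res)<2.5*res.std()+1e-4; A,Q=A[k],Q[k]
    return s.round(4),res.std().round(4),len(Q)
nm=e&~gd
y=P[...,1]
for a,b in ((-.14,-.055),(-.035,.045),(.06,.12)):
    k=nm&(y>a)&(y<b)
    if a<0 and b>0: k&=~((hsv[...,2]<90))
    print(a,b,plane(P[k]), [ (round(yy,3),P[k&(abs(y-yy)<.006)][:,2].mean().round(4)) for yy in np.arange(a,b,.012) if (k&(abs(y-yy)<.006)).sum()])
print('coupon plane',plane(P[cv2.erode(g,np.ones((5,5)))>0]))
crop=cv2.resize(im[140:220,190:325],None,fx=5.9,fy=5.9,interpolation=cv2.INTER_CUBIC);cv2.imwrite('pics/crop0.png',crop)
```

```text
tester rect px ((255.5662841796875, 179.46096801757812), (52.94321060180664, 109.01691436767578), 86.05481719970703) [[199.39999389648438, 156.8000030517578], [308.1000061035156, 149.3000030517578], [311.79998779296875, 202.10000610351562], [203.0, 209.60000610351562]]
tester corners [[0.5284, 0.1149, 0.06], [0.549, -0.1171, 0.06], [0.4366, -0.1267, 0.06], [0.4156, 0.1038, 0.06]]
coupon ((279.01177978515625, 175.44705200195312), (38.17976379394531, 30.804128646850586), 12.528807640075684) [[0.4674, -0.0101, 0.063], [0.5317, -0.0229, 0.063], [0.5157, -0.1022, 0.063], [0.4516, -0.0892, 0.063]] [ 0.49159033 -0.05612485  0.063     ] [0.08065563 0.06552563 0.08093819 0.06537412]
-0.14 -0.055 (array([-0.0011,  0.0256,  0.0684]), np.float64(0.0015), 630) [(np.float64(-0.116), np.float64(0.0657)), (np.float64(-0.104), np.float64(0.0656)), (np.float64(-0.092), np.float64(0.0657)), (np.float64(-0.08), np.float64(0.0657)), (np.float64(-0.068), np.float64(0.0672)), (np.float64(-0.056), np.float64(0.0669))]
-0.035 0.045 (array([ 0.0027, -0.0259,  0.0645]), np.float64(0.0014), 1233) [(np.float64(-0.035), np.float64(0.0658)), (np.float64(-0.023), np.float64(0.065)), (np.float64(-0.011), np.float64(0.0646)), (np.float64(0.001), np.float64(0.0645)), (np.float64(0.013), np.float64(0.0642)), (np.float64(0.025), np.float64(0.0639)), (np.float64(0.037), np.float64(0.064))]
0.06 0.12 (array([ 0.0011, -0.0028,  0.0832]), np.float64(0.0014), 762) [(np.float64(0.06), np.float64(0.0821)), (np.float64(0.072), np.float64(0.0819)), (np.float64(0.084), np.float64(0.0825)), (np.float64(0.096), np.float64(0.0814)), (np.float64(0.108), np.float64(0.0831))]
coupon plane (array([0.0089, 0.001 , 0.0685]), np.float64(0.0014), 424)
```

View pics/crop0.png

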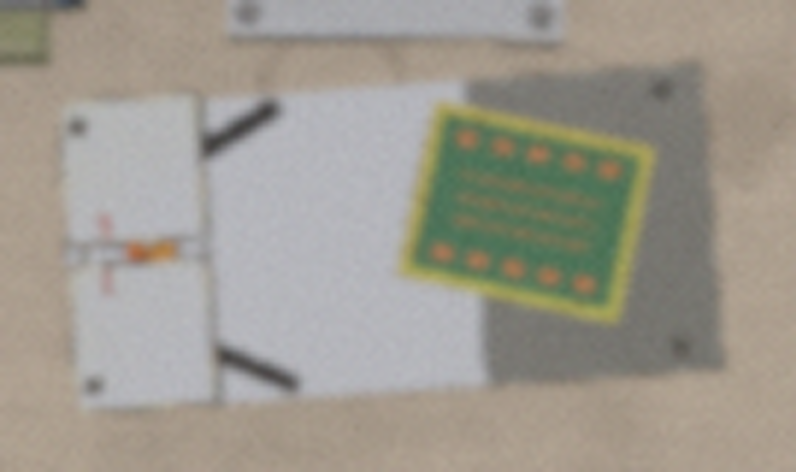

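The crop gives clear deck, platen, hood and coupon corners; the pin at (150,252) is well forward of the red marks at (105,252). I fit poses from these corners and work out the approach.

```bash
cat > fit.py <<'E'
from h import *
from scipy.optimize import least_squares
def c2p(a): return (np.array(a,float)+.5)/5.9-.5+[190,140]
Z0=.0106
mod=np.array([[-115,55,55],[-115,-55,55],[115,55,72.5],[115,-55,72.5],[-30,55,55],[-30,-55,55],[65,55,72.5],[65,-55,72.5]])/1000
pix=c2p([(703,64),(722,367),(65,103),(82,408),(465,82),(490,385),(197,95),(216,403)])
def T(p,X,z): 
    c,s=np.cos(p[2]),np.sin(p[2]); X=np.asarray(X).reshape(-1,3); return np.c_[p[0]+c*X[:,0]-s*X[:,1],p[1]+s*X[:,0]+c*X[:,1],X[:,2]+z]
# tester +x ~ world +y, so tester +y ~ world -x : bottom of picture
mod2=mod.copy(); mod2[:,1]*=-1
f=lambda p:(proj('top',T(p,mod2,Z0))-pix).ravel()
s=least_squares(f,[.488,-.005,1.57])
cm=np.array([[40,-32,3],[-40,-32,3],[-40,32,3],[40,32,3]])/1000
cp=c2p([(437,103),(655,148),(617,324),(402,274)])
g=lambda p:(proj('top',T(p,cm,Z0+.055))-cp).ravel()
q=least_squares(g,[.49,-.05,1.57])
TP,CP=s.x,q.x
def w2t(x,y):
    c,s_=np.cos(TP[2]),np.sin(TP[2]); dx,dy=x-TP[0],y-TP[1]; return np.array([c*dx+s_*dy,-s_*dx+c*dy])
E
python3 - <<'E'
from fit import *
print('tester',TP,'res',f(TP).round(1)); print('coupon',CP,'res',g(CP).round(1))
print('coupon in tester mm',w2t(*CP[:2])*1e3,'dyaw',np.degrees(CP[2]-TP[2]))
S=state(); M=R.from_quat(S['tcp_rot']).as_matrix(); print('tool axes cols\n',M.round(3))
# desired: x down, z along coupon y (either sign)
cy=np.array([-np.sin(CP[2]),np.cos(CP[2]),0])
for sg in (1,-1):
    z=sg*cy; x=np.array([0,0,-1.]); y=np.cross(z,x); D=np.c_[x,y,z]
    print(sg,'rotvec tool',R.from_matrix(M.T@D).as_rotvec().round(3))
press=CP[:2]+(-.008)*np.array([np.cos(CP[2]),np.sin(CP[2])])
print('press xy',press,'tester',w2t(*press)*1e3)
tgt=np.r_[press,.0686+.022+.03]; print('shift tool to 30mm above',(M.T@(tgt-S['position'])).round(4), S['joints'])
E
```

```text
tester [ 0.48083451 -0.00864094  1.66093049] res [ 0.1 -0.1  0.8  0.4 -1.1 -0.2 -0.8  0.8  0.4 -0.4 -0.2  0.1  0.3 -0.6
  0.5 -0. ]
coupon [ 0.49083819 -0.05600725  1.37857748] res [ 0.  -0.3  0.2  0.1  0.3 -0.1 -0.5  0.3]
coupon in tester mm [-48.07449374  -5.69952631] dyaw -16.177635873927752
tool axes cols
 [[-0.    -0.931  0.365]
 [ 0.     0.365  0.931]
 [-1.     0.     0.   ]]
1 rotvec tool [-1.752  0.     0.   ]
-1 rotvec tool [ 1.389  0.    -0.   ]
press xy [ 0.48930989 -0.06385992] tester [-55.75771382  -3.47059627]
shift tool to 30mm above [ 0.0967 -0.4789 -0.5058] [ 1.01851037e+00  5.27469352e-01  1.43268573e+00  3.23691395e-05
  1.18139721e+00 -1.78541343e-01]
```

Run:
```python
from h import *
pts=np.concatenate([cloud(n,np.load(f'{n}0.npy'))[np.load(f'{n}0.npy')>0] for n in ('top',)]+[]) if False else None
L=[]
for n in ('top','scene'):
    _,d=read_camera(n); L.append(cloud(n,d)[d>0])
P=np.concatenate(L)
xs=np.arange(.15,.8,.05); ys=np.arange(.75,-.35,-.05)
print('max z cm; rows x, cols y', (ys*100).round().astype(int))
for x in xs:
    row=[]
    for y in ys:
        k=(abs(P[:,0]-x)<.025)&(abs(P[:,1]-y)<.025); row.append('%3d'%(np.percentile(P[k,2],98)*100) if k.sum()>3 else ' . ')
    print('%.2f'%x,' '.join(row))
```

```text
max z cm; rows x, cols y [ 75  70  65  60  55  50  45  40  35  30  25  20  15  10   5   0  -5 -10
 -15 -20 -25 -30]
0.15 -83 -82 -83 -83 -33  33 -82 -83 -83 -83 -83 -74   0   0   0   0   0   0   0 -75 -83 -83
0.20 -83 -83 -82  39  39  33 -82 -83 -83 -83 -83 -83 -83 -83 -83 -83 -83 -83 -83 -82 -82 -83
0.25 -83 -83  33  36  39  39 -83 -83 -83 -83 -83 -83 -83 -83  .   .   .   .   .   .   .   . 
0.30  30  30  33  31  30  30  30  30  30   0   0   0   0   0   0   0   0   0   0   0   0   0
0.35  30  30  30  30  30  30  30  30  30  30   0   0   0   0   0   0   0   0   0   0   3   2
0.40  30  30  30  30  30  30  30  31  31  30   0   0   0   8   8   6   0   0   0   0   3   3
0.45  35  30  30  30  30  30  31  31  31  30   1   0   0   8   8   6   7   6   5   1   2   2
0.50  30  30  30  36  30  31  31  31  31  30   0   0   0   8   8   7   7   7   0   3   3   2
0.55  30  30  30  36  30  31  32  31  31  30  13  13  13  12   8   6   6   6   0   3   3   0
0.60  30  30  30  30  30  31  30  31  30  30  13  13  13  13   6   7   8   8   0   5   5   0
0.65  30  30  30  30  30  31  31  30  30  30  13  13  13  13   5   3   1   9   6   5   5  21
0.70  30  30  30  30  30  30  30  30  30  30  13  13  13  13   5   2   9  12   8   5   6   6
0.75  .   .   .   .   .   .   .   .    0   0   0   0   0  21  22  21  21  21  21  21  21  21
```

The bench box on the left is about 0.3–0.36 m high, so I rise before crossing.

Emit:
servo_tool(targets=[[0,0,0,-0.04,0,0,0.01],[0,0,0,-0.08,0,0,0.01],[0,0,0,-0.12,0,0,0.01],[0,0,0,-0.16,0,0,0.01],[0,0,0,-0.2,0,0,0.01],[0,0,0,-0.24,0,0,0.01],[0,0,0,-0.24,0,0,0.01],[0.1,0,0,-0.24,-0.028,-0.03,0.01],[0.2,0,0,-0.24,-0.056,-0.06,0.01],[0.3,0,0,-0.24,-0.084,-0.09,0.01],[0.4,0,0,-0.24,-0.112,-0.12,0.01],[0.4,0,0,-0.24,-0.112,-0.12,0.01]], grip_force=20)

```text
clock: 2.0
position: [0.2903, 0.4236, 0.4576]
tcp_rot: [-0.273, 0.653, 0.27, 0.653]
wrist_force: [-0.8, -0.1, -0.5]
opening: 0.0154
```

```bash
cat > go.py <<'E'
from fit import *
def goto(h,cxy=None,yaw=None,off=-.008):
    S=state(); M=R.from_quat(S['tcp_rot']).as_matrix()
    c=CP[:2] if cxy is None else np.array(cxy); yaw=CP[2] if yaw is None else yaw
    z=-np.array([-np.sin(yaw),np.cos(yaw),0]); x=np.array([0,0,-1.]); D=np.c_[x,np.cross(z,x),z]
    p=c+off*np.array([np.cos(yaw),np.sin(yaw)]); t=np.r_[p,.0686+.022+h]
    print('t',S['clock'],'pos',S['position'].round(4),'F',S['wrist_force'].round(1),'open',S['opening'])
    print('rot',R.from_matrix(M.T@D).as_rotvec().round(4),'shift',(M.T@(t-S['position'])).round(4))
E
python3 -c "
from go import *
goto(.03)"
```

```text
t 2.0 pos [0.2903 0.4236 0.4576] F [-0.8 -0.1 -0.5] open 0.015408689064137513
rot [9.801e-01 3.000e-04 4.300e-03] shift [ 0.3392 -0.4836 -0.2047]
```

Emit:
servo_tool(targets=[[0.1,0,0,0,-0.037,-0.016,0.01],[0.2,0,0,0,-0.074,-0.031,0.01],[0.3,0,0,0,-0.111,-0.047,0.01],[0.4,0,0,0,-0.148,-0.063,0.01],[0.5,0,0,0,-0.186,-0.079,0.01],[0.6,0,0,0,-0.223,-0.094,0.01],[0.7,0,0,0,-0.26,-0.11,0.01],[0.8,0,0,0,-0.297,-0.126,0.01],[0.9,0,0,0.02,-0.335,-0.142,0.01],[0.98,0,0.004,0.05,-0.37,-0.157,0.01],[0.98,0,0.004,0.08,-0.405,-0.172,0.01],[0.98,0,0.004,0.11,-0.435,-0.184,0.01]])

```text
clock: 3.0
position: [0.4661, 0.0056, 0.3602]
tcp_rot: [0.066, 0.704, -0.064, 0.705]
wrist_force: [-0.4, -0.0, 0.1]
opening: 0.0105
```

```bash
python3 -c "
from go import *
goto(.012)"
```

```text
t 3.0 pos [0.4661 0.0056 0.3602] F [-0.4 -0.   0.1] open 0.010548314672340676
rot [ 0.0088  0.0008 -0.0035] shift [ 0.2574 -0.065   0.0353]
```

Emit:
servo_tool(targets=[[0,0,0,0.03,-0.015,0.005,0.01],[0,0,0,0.065,-0.03,0.01,0.01],[0,0,0,0.1,-0.04,0.016,0.01],[0,0,0,0.13,-0.045,0.022,0.01],[0,0,0,0.16,-0.047,0.022,0.01],[0,0,0,0.18,-0.047,0.022,0.01],[0,0,0,0.195,-0.047,0.022,0.01],[0,0,0,0.205,-0.047,0.022,0.01],[0,0,0,0.21,-0.047,0.022,0.01],[0,0,0,0.21,-0.047,0.022,0.01],[0,0,0,0.21,-0.047,0.022,0.01]])

```text
clock: 3.92
position: [0.4785, -0.042, 0.1506]
tcp_rot: [0.066, 0.705, -0.063, 0.704]
wrist_force: [-0.1, 0.2, -0.0]
opening: 0.0099
```

Run:
```python
from go import *
goto(.012)
for n,z in (('top',.0686),('scene',.0686)):
    im,d=read_camera(n); cv2.imwrite(f'pics/{n}1.png',im[...,::-1])
im=cv2.imread('pics/scene1.png'); cv2.imwrite('pics/s1c.png',cv2.resize(im[130:240,210:360],None,fx=5,fy=5,interpolation=cv2.INTER_CUBIC))
```

```text
t 3.9167 pos [ 0.4785 -0.042   0.1506] F [-0.1  0.2 -0. ] open 0.009867704955388884
rot [ 0.0096 -0.0014 -0.0034] shift [ 0.0479 -0.0197  0.0147]
```

View pics/s1c.png

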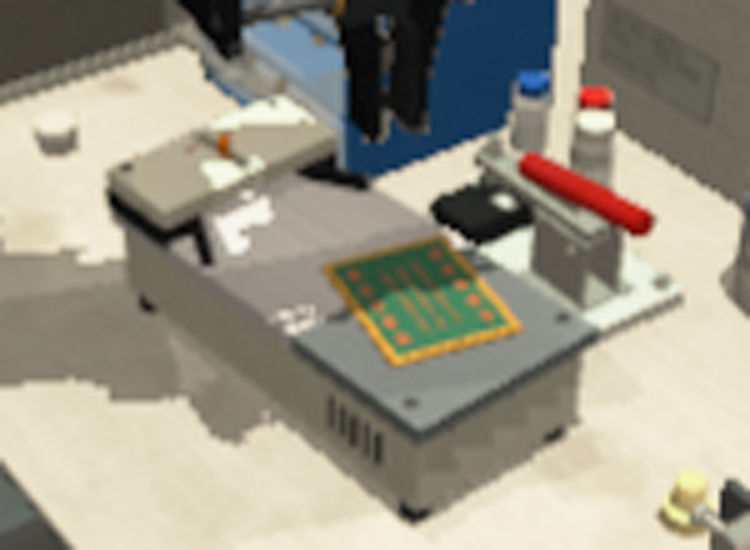

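The fingers are open about 10 mm and hanging above the platen behind the coupon. The surroundings are clear. I align above the coupon next.

Emit:
servo_tool(targets=[[0.005,0,-0.003,0.01,-0.005,0.004,0.01],[0.0096,-0.0014,-0.0034,0.02,-0.01,0.008,0.01],[0.0096,-0.0014,-0.0034,0.03,-0.015,0.012,0.01],[0.0096,-0.0014,-0.0034,0.038,-0.0197,0.0147,0.01],[0.0096,-0.0014,-0.0034,0.043,-0.0197,0.0147,0.01],[0.0096,-0.0014,-0.0034,0.048,-0.0197,0.0147,0.01],[0.0096,-0.0014,-0.0034,0.048,-0.0197,0.0147,0.01],[0.0096,-0.0014,-0.0034,0.048,-0.0197,0.0147,0.01]])

```text
clock: 4.68
position: [0.4884, -0.0637, 0.1019]
tcp_rot: [0.068, 0.704, -0.068, 0.703]
wrist_force: [1.1, 0.7, -0.6]
opening: 0.01
```

Run:
```python
from go import *
goto(.003)
im,_=read_camera('scene'); cv2.imwrite('pics/s2c.png',cv2.resize(im[150:230,250:350,::-1],None,fx=6,fy=6,interpolation=cv2.INTER_CUBIC))
```

```text
t 4.6833 pos [ 0.4884 -0.0637  0.1019] F [ 1.1  0.7 -0.6] open 0.009957645150197902
rot [-0.0004 -0.0017 -0.0002] shift [0.0083 0.     0.0009]
```

View pics/s2c.png

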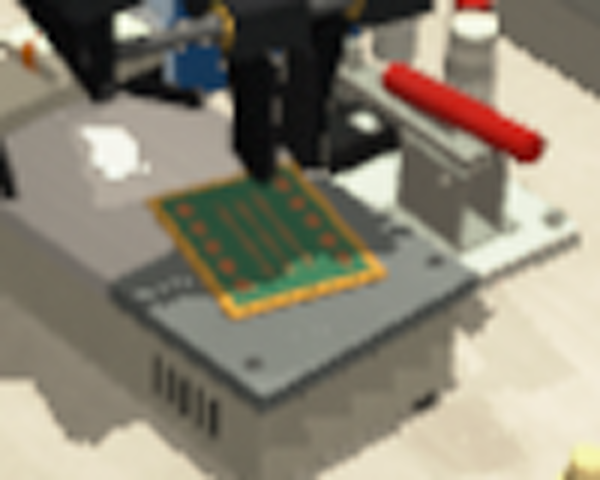

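Tips are about 11 mm above the coupon by my estimate and inside the green area. I descend slowly.

Emit:
servo_tool(targets=[[0,0,0,0.0006,0,0,0.01],[0,0,0,0.0012,0,0.0003,0.01],[0,0,0,0.0018,0,0.0006,0.01],[0,0,0,0.0024,0,0.0009,0.01],[0,0,0,0.003,0,0.0009,0.01],[0,0,0,0.0036,0,0.0009,0.01],[0,0,0,0.0042,0,0.0009,0.01],[0,0,0,0.0048,0,0.0009,0.01],[0,0,0,0.0054,0,0.0009,0.01],[0,0,0,0.006,0,0.0009,0.01],[0,0,0,0.0066,0,0.0009,0.01],[0,0,0,0.0072,0,0.0009,0.01]])

```text
clock: 5.73
position: [0.4897, -0.0641, 0.0951]
tcp_rot: [0.068, 0.704, -0.068, 0.704]
wrist_force: [-0.4, -0.3, 0.6]
opening: 0.0101
```

Emit:
servo_tool(targets=[[0,0,0,0.0003,0,0,0.01],[0,0,0,0.0006,0,0,0.01],[0,0,0,0.0009,0,0,0.01],[0,0,0,0.0012,0,0,0.01],[0,0,0,0.0015,0,0,0.01]])

```text
clock: 6.15
position: [0.4897, -0.0641, 0.0936]
tcp_rot: [0.068, 0.704, -0.068, 0.704]
wrist_force: [0.2, 1.1, 0.2]
opening: 0.0099
```

Emit:
servo_tool(targets=[[0,0,0,0.0003,0,0,0.01],[0,0,0,0.0006,0,0,0.01],[0,0,0,0.0009,0,0,0.01]])

```text
clock: 6.4
position: [0.4898, -0.0641, 0.0927]
tcp_rot: [0.068, 0.704, -0.068, 0.704]
wrist_force: [-0.6, -0.2, 1.3]
opening: 0.0099
```

Emit:
servo_tool(targets=[[0,0,0,0.0003,0,0,0.01],[0,0,0,0.0006,0,0,0.01],[0,0,0,0.0009,0,0,0.01]])

```text
clock: 6.65
position: [0.4897, -0.0641, 0.0918]
tcp_rot: [0.068, 0.704, -0.068, 0.704]
wrist_force: [0.4, -0.0, 0.4]
opening: 0.0101
```

Emit:
servo_tool(targets=[[0,0,0,0.0003,0,0,0.01],[0,0,0,0.0006,0,0,0.01]])

```text
clock: 6.82
position: [0.4897, -0.0641, 0.0912]
tcp_rot: [0.068, 0.704, -0.068, 0.704]
wrist_force: [0.5, 0.1, -0.6]
opening: 0.0103
```

Emit:
servo_tool(targets=[[0,0,0,0.0003,0,0,0.01],[0,0,0,0.0006,0,0,0.01]])

```text
clock: 6.98
position: [0.4897, -0.0641, 0.0906]
tcp_rot: [0.068, 0.704, -0.068, 0.704]
wrist_force: [0.6, 0.0, -0.5]
opening: 0.0101
```

Emit:
servo_tool(targets=[[0,0,0,0.0002,0,0,0.01],[0,0,0,0.0004,0,0,0.01]])

```text
clock: 7.15
position: [0.4897, -0.0641, 0.0902]
tcp_rot: [0.068, 0.704, -0.068, 0.704]
wrist_force: [-0.8, -0.3, -0.7]
opening: 0.0098
```

Emit:
servo_tool(targets=[[0,0,0,0.0002,0,0,0.01],[0,0,0,0.0004,0,0,0.01]])

```text
clock: 7.32
position: [0.4897, -0.0641, 0.0898]
tcp_rot: [0.068, 0.704, -0.068, 0.704]
wrist_force: [0.0, 0.3, 0.2]
opening: 0.0099
```

Emit:
servo_tool(targets=[[0,0,0,0.0002,0,0,0.01],[0,0,0,0.0004,0,0,0.01]])

```text
clock: 7.48
position: [0.4897, -0.0641, 0.0894]
tcp_rot: [0.068, 0.704, -0.068, 0.704]
wrist_force: [-0.3, 0.3, 0.1]
opening: 0.0098
```

Emit:
servo_tool(targets=[[0,0,0,0.0002,0,0,0.01],[0,0,0,0.0004,0,0,0.01]])

```text
clock: 7.65
position: [0.4897, -0.0641, 0.089]
tcp_rot: [0.068, 0.704, -0.068, 0.704]
wrist_force: [1.3, 0.0, 0.2]
opening: 0.01
```

Emit:
servo_tool(targets=[[0,0,0,0.0002,0,0,0.01],[0,0,0,0.0004,0,0,0.01]])

```text
clock: 7.82
position: [0.4897, -0.0641, 0.0886]
tcp_rot: [0.068, 0.704, -0.068, 0.704]
wrist_force: [-0.5, 0.6, -0.1]
opening: 0.0102
```

Emit:
servo_tool(targets=[[0,0,0,0.0002,0,0,0.01],[0,0,0,0.0004,0,0,0.01]])

```text
clock: 7.98
position: [0.4897, -0.0641, 0.0882]
tcp_rot: [0.068, 0.704, -0.068, 0.704]
wrist_force: [0.2, 0.4, 0.1]
opening: 0.0098
```

Emit:
servo_tool(targets=[[0,0,0,0.0002,0,0,0.01],[0,0,0,0.0004,0,0,0.01]])

```text
clock: 8.15
position: [0.4897, -0.0641, 0.0878]
tcp_rot: [0.068, 0.704, -0.068, 0.704]
wrist_force: [-0.7, 0.2, 0.3]
opening: 0.0103
```

Emit:
servo_tool(targets=[[0,0,0,0.0002,0,0,0.01],[0,0,0,0.0004,0,0,0.01]])

```text
clock: 8.32
position: [0.4897, -0.0641, 0.0874]
tcp_rot: [0.068, 0.704, -0.068, 0.704]
wrist_force: [0.1, 0.1, 1.0]
opening: 0.0096
```

Emit:
servo_tool(targets=[[0,0,0,0.0002,0,0,0.01],[0,0,0,0.0004,0,0,0.01]])

```text
clock: 8.48
position: [0.4897, -0.0641, 0.087]
tcp_rot: [0.068, 0.704, -0.068, 0.704]
wrist_force: [-0.2, 0.2, 0.3]
opening: 0.0103
```

Emit:
servo_tool(targets=[[0,0,0,0.0002,0,0,0.01],[0,0,0,0.0004,0,0,0.01]])

```text
clock: 8.65
position: [0.4897, -0.0641, 0.0866]
tcp_rot: [0.068, 0.704, -0.068, 0.704]
wrist_force: [-1.0, 0.6, 0.4]
opening: 0.0099
```

Emit:
servo_tool(targets=[[0,0,0,0.0002,0,0,0.01],[0,0,0,0.0004,0,0,0.01]])

```text
clock: 8.82
position: [0.4897, -0.0641, 0.0862]
tcp_rot: [0.068, 0.704, -0.068, 0.704]
wrist_force: [0.1, 0.4, 0.3]
opening: 0.0093
```

Run:
```python
from go import *
goto(0)
im,d=read_camera('scene'); cv2.imwrite('pics/s3c.png',cv2.resize(im[150:230,250:350,::-1],None,fx=7,fy=7,interpolation=cv2.INTER_CUBIC))
P=cloud('scene',d)
hsv=cv2.cvtColor(im[...,::-1].copy(),cv2.COLOR_BGR2HSV)
w=np.zeros(d.shape,bool); w[150:230,250:350]=1
g=w&(hsv[...,0]>40)&(hsv[...,0]<85)&(hsv[...,1]>70)
print('scene coupon z',np.median(P[g][:,2]),g.sum())
k=w&(abs(P[...,0]-.44)<.02)&(abs(P[...,1]+.09)<.02); print('deck',np.median(P[k][:,2]),k.sum())
k=(abs(P[...,0]-.40)<.02)&(abs(P[...,1]+.18)<.03); print('table',np.median(P[k][:,2]),k.sum())
d=np.load('top0.npy');P=cloud('top',d);k=(abs(P[...,0]-.40)<.02)&(abs(P[...,1]+.18)<.03); print('table top',np.median(P[k][:,2]),k.sum())
```

```text
t 8.8167 pos [ 0.4897 -0.0641  0.0862] F [0.1 0.4 0.3] open 0.009322347091070679
rot [-0.0004 -0.0005  0.    ] shift [-0.0044  0.0001 -0.0004]
scene coupon z 0.06758724558186924 284
deck 0.06470474773605694 673
table -0.0002067760586168305 396
table top 0.0006171723431336533 483
```

View pics/s3c.png

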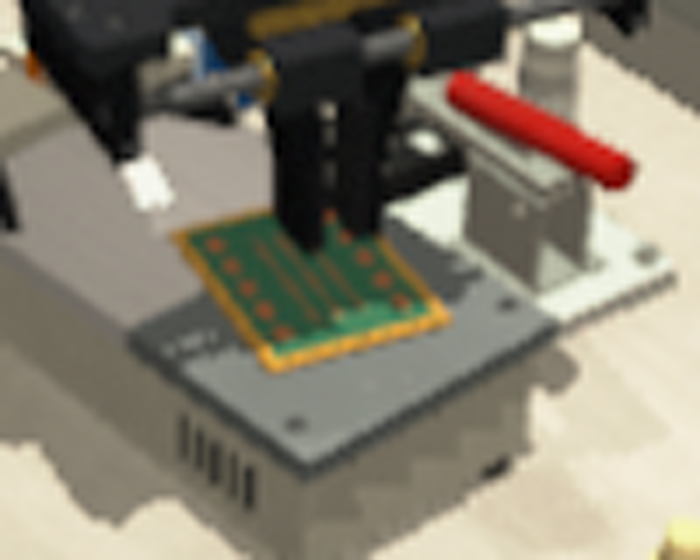

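Run:
```python
from go import *
S=state();M=R.from_quat(S['tcp_rot']).as_matrix();p=S['position']
c=lambda X:((proj('scene',X)-[250,150]+.5)*7-.5).round(0).tolist()
for a in (.012,.022):
  print('tip ahead',a,c(p+M@[a,0,0]),[c(p+M@[a,y,z]) for y in(-.0095,.0095) for z in(-.02,-.005,.005,.02)])
print('coupon', c(T(CP,cm,.0656)),CP)
im,d=read_camera('scene');P=cloud('scene',d)
for u,v in ((305,238),(365,222),(305,230),(365,215)):
    uu,vv=int(u/7+250),int(v/7+150); print(u,v,P[vv,uu].round(4))
k=(abs(P[...,0]-.49)<.04)&(abs(P[...,1]+.064)<.025)&(P[...,2]>.071)&(P[...,2]<.085)
print(k.sum(),P[k].min(0),P[k].max(0)); Q=P[k];print(Q[np.argsort(Q[:,2])][:15].round(4))
```

```text
tip ahead 0.012 [[328.0, 273.0]] [[[285.0, 304.0]], [[327.0, 293.0]], [[355.0, 285.0]], [[397.0, 274.0]], [[259.0, 272.0]], [[301.0, 260.0]], [[329.0, 253.0]], [[370.0, 242.0]]]
tip ahead 0.022 [[327.0, 297.0]] [[[284.0, 329.0]], [[326.0, 318.0]], [[354.0, 310.0]], [[395.0, 298.0]], [[259.0, 296.0]], [[300.0, 285.0]], [[328.0, 278.0]], [[368.0, 266.0]]]
coupon [[347.0, 186.0], [461.0, 317.0], [280.0, 369.0], [176.0, 231.0]] [ 0.49083819 -0.05600725  1.37857748]
305 238 [ 0.473  -0.0724  0.0988]
365 222 [ 0.4943 -0.0768  0.1007]
305 230 [ 0.4735 -0.0715  0.1035]
365 215 [ 0.4949 -0.076   0.1027]Traceback (most recent call last):
  File "<stdin>", line 11, in <module>
    return umr_minimum(a, axis, None, out, keepdims, initial, where)
ValueError: zero-size array to reduction operation minimum which has no identity
```

Run:
```python
from go import *
im,d=read_camera('scene');P=cloud('scene',d)
for u in (291,293,295,302):
  print(u,[(v,P[v,u].round(3).tolist(),im[v,u].tolist()) for v in range(178,190)])
print(boxes_of('scene','coupon_top')[:1])
im,d=read_camera('top');Pt=cloud('top',d); S=state()
k=(abs(Pt[...,0]-.49)<.2)&(abs(Pt[...,1]+.064)<.2)&(Pt[...,2]>.12); print(k.sum(),Pt[k].min(0),Pt[k].max(0),S['joints'])
```

```text
291 [(178, [0.476, -0.06, 0.107], [10, 8, 9]), (179, [0.476, -0.061, 0.105], [10, 9, 10]), (180, [0.476, -0.061, 0.102], [9, 10, 11]), (181, [0.476, -0.062, 0.1], [11, 11, 12]), (182, [0.476, -0.062, 0.097], [10, 12, 10]), (183, [0.475, -0.063, 0.095], [15, 24, 17]), (184, [0.495, -0.037, 0.069], [53, 53, 36]), (185, [0.493, -0.039, 0.068], [78, 73, 48]), (186, [0.492, -0.041, 0.067], [75, 79, 54]), (187, [0.489, -0.046, 0.068], [55, 79, 55]), (188, [0.485, -0.05, 0.069], [43, 79, 56]), (189, [0.484, -0.052, 0.068], [62, 79, 54])]
293 [(178, [0.473, -0.071, 0.114], [11, 11, 12]), (179, [0.473, -0.071, 0.111], [10, 11, 13]), (180, [0.473, -0.072, 0.109], [12, 12, 11]), (181, [0.475, -0.07, 0.105], [9, 10, 11]), (182, [0.473, -0.072, 0.104], [11, 10, 11]), (183, [0.474, -0.072, 0.101], [10, 9, 9]), (184, [0.474, -0.071, 0.097], [13, 14, 14]), (185, [0.474, -0.072, 0.095], [13, 17, 14]), (186, [0.474, -0.071, 0.092], [32, 56, 41]), (187, [0.492, -0.048, 0.068], [57, 75, 53]), (188, [0.489, -0.052, 0.068], [73, 76, 52]), (189, [0.488, -0.053, 0.067], [71, 78, 53])]
295 [(178, [0.478, -0.
[... 605 characters left out ...]
19, 18]), (180, [0.496, -0.074, 0.101], [14, 15, 16]), (181, [0.496, -0.075, 0.099], [18, 16, 17]), (182, [0.495, -0.076, 0.097], [16, 16, 16]), (183, [0.495, -0.076, 0.094], [23, 35, 28]), (184, [0.494, -0.077, 0.093], [37, 66, 47]), (185, [0.515, -0.053, 0.067], [73, 78, 54]), (186, [0.511, -0.057, 0.068], [113, 76, 48]), (187, [0.508, -0.062, 0.069], [103, 77, 50]), (188, [0.507, -0.063, 0.068], [52, 79, 55]), (189, [0.505, -0.066, 0.068], [50, 81, 57])]
[{'extent': [275.4, 179.1, 38.4, 21.9], 'confidence': 0.67}]
69598 [ 0.35482505 -0.12987221  0.12009625] [0.68986026 0.13598736 0.92987804] [-3.56711652e-01  5.67762941e-01  1.87341888e+00 -1.50931137e-04
  7.00757404e-01 -1.64030284e-01]
```

The fingertips measure z ≈ 0.093 in the depth picture, but the stated 22 mm offset puts them at 0.064. So about 24 mm remains, which agrees with zero force so far. I trust the picture and continue under 10 mm/s, rechecking by depth.

Emit:
servo_tool(targets=[[0,0,0,0.0006,0,0,0.01],[0,0,0,0.0012,0,0,0.01],[0,0,0,0.0018,0,0,0.01],[0,0,0,0.0024,0,0,0.01],[0,0,0,0.003,0,0,0.01],[0,0,0,0.0036,0,0,0.01],[0,0,0,0.0042,0,0,0.01],[0,0,0,0.0048,0,0,0.01],[0,0,0,0.0054,0,0,0.01],[0,0,0,0.006,0,0,0.01]])

```text
clock: 9.9
position: [0.4897, -0.0641, 0.0802]
tcp_rot: [0.068, 0.704, -0.068, 0.704]
wrist_force: [-0.1, 0.1, 0.5]
opening: 0.01
```

```bash
cat > tip.py <<'E'
from go import *
def tip():
    im,d=read_camera('scene');P=cloud('scene',d);S=state();p=S['position']
    k=(abs(P[...,0]-p[0])<.035)&(abs(P[...,1]-p[1])<.02)&(im.max(-1)<30)&(d>0)
    k[:150]=0
    lo=np.sort(P[k][:,2])[:6]; print('tip z',lo.round(4),'pos',p.round(4),'F',S['wrist_force'].round(1))
E
python3 -c "
from tip import *
tip()"
```

```text
tip z [0.089  0.0894 0.0896 0.0896 0.0897 0.0899] pos [ 0.4897 -0.0641  0.0801] F [-0.   0.2 -0.8]
```

Emit:
servo_tool(targets=[[0,0,0,0.0006,0,0,0.01],[0,0,0,0.0012,0,0,0.01],[0,0,0,0.0018,0,0,0.01],[0,0,0,0.0024,0,0,0.01],[0,0,0,0.003,0,0,0.01],[0,0,0,0.0036,0,0,0.01],[0,0,0,0.0042,0,0,0.01],[0,0,0,0.0048,0,0,0.01],[0,0,0,0.0054,0,0,0.01],[0,0,0,0.006,0,0,0.01],[0,0,0,0.0066,0,0,0.01],[0,0,0,0.0072,0,0,0.01]])

```text
clock: 10.95
position: [0.4897, -0.0641, 0.073]
tcp_rot: [0.068, 0.704, -0.068, 0.704]
wrist_force: [-1.1, 0.3, 0.0]
opening: 0.0104
```

```bash
python3 -c "
from tip import *
tip()"
```

```text
tip z [0.081  0.0812 0.0813 0.0814 0.0822 0.0827] pos [ 0.4897 -0.0641  0.0729] F [-0.4 -0.5 -0.2]
```

Emit:
servo_tool(targets=[[0,0,0,0.0006,0,0,0.01],[0,0,0,0.0012,0,0,0.01],[0,0,0,0.0018,0,0,0.01],[0,0,0,0.0024,0,0,0.01],[0,0,0,0.003,0,0,0.01],[0,0,0,0.0036,0,0,0.01],[0,0,0,0.0042,0,0,0.01],[0,0,0,0.0048,0,0,0.01],[0,0,0,0.0054,0,0,0.01],[0,0,0,0.006,0,0,0.01]])

```text
clock: 11.83
position: [0.4897, -0.0641, 0.067]
tcp_rot: [0.068, 0.704, -0.068, 0.704]
wrist_force: [1.0, 0.5, -0.1]
opening: 0.0099
```

Run:
```python
from tip import *
tip()
im,d=read_camera('scene'); cv2.imwrite('pics/s4c.png',cv2.resize(im[150:230,250:350,::-1],None,fx=7,fy=7,interpolation=cv2.INTER_CUBIC))
```

```text
tip z [0.0748 0.0757 0.0759 0.0762 0.0764 0.0766] pos [ 0.4896 -0.0641  0.0669] F [-0.1 -0.8 -0.4]
```

View pics/s4c.png

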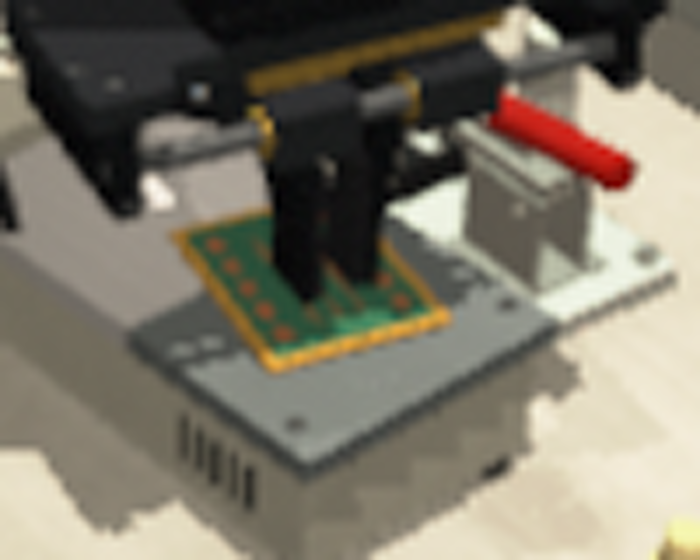

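The tips are over the rear-middle of the green face with about 5–6 mm to go. The gripper body looks lower than stated, so I check its clearance.

Run:
```python
from h import *
im,d=read_camera('scene');P=cloud('scene',d)
k=(im.max(-1)<60)&(d>0)&(P[...,2]>.085)&(P[...,2]<.2)&(abs(P[...,0]-.49)<.16)&(abs(P[...,1]+.064)<.09)
Q=P[k]
for x in np.arange(.36,.64,.02):
    q=Q[abs(Q[:,0]-x)<.01]
    if len(q)>3: print(x.round(2),'zmin',np.sort(q[:,2])[:3].round(3),'y',q[:,1].min().round(3),q[:,1].max().round(3),len(q))
# red handle
r=(im[...,0]>120)&(im[...,1]<60)&(abs(P[...,0]-.62)<.12)&(abs(P[...,1])<.2); print('red',P[r].min(0),P[r].max(0))
b=(im[...,2]>90)&(im[...,0]<70)&(P[...,1]>0)&(abs(P[...,0]-.65)<.2)&(P[...,2]>.02)&(P[...,1]<.4); print('blue',np.percentile(P[b],[1,99],axis=0))
k=(abs(P[...,0]-.6)<.1)&(P[...,1]>-.12)&(P[...,1]<.09)&(P[...,2]>.07)&(im.max(-1)>60);
for x in np.arange(.52,.7,.02):
    q=P[k&(abs(P[...,0]-x)<.01)]; print(x.round(2),len(q), q[:,2].max().round(3) if len(q) else '')
```

```text
0.38 zmin [0.177 0.179 0.181] y -0.081 -0.076 5
0.4 zmin [0.144 0.144 0.145] y -0.087 -0.015 347
0.42 zmin [0.146 0.152 0.157] y -0.088 -0.014 194
0.44 zmin [0.147 0.148 0.148] y -0.096 -0.032 256
0.46 zmin [0.109 0.112 0.115] y -0.101 -0.048 254
0.48 zmin [0.085 0.085 0.085] y -0.101 -0.052 221
0.5 zmin [0.086 0.086 0.086] y -0.107 -0.057 342
0.52 zmin [0.15  0.151 0.152] y -0.109 -0.086 87
0.54 zmin [0.158 0.159 0.159] y -0.114 -0.049 99
0.56 zmin [0.144 0.145 0.145] y -0.118 -0.048 334
0.58 zmin [0.145 0.156 0.157] y -0.117 -0.046 54
red [ 0.51747175 -0.10781029  0.06956727] [ 0.6053989  -0.02122771  0.15117601]
blue [[0.45262533 0.11753581 0.05599031]
 [0.70863906 0.38091277 0.31399934]]
0.52 68 0.31
0.54 52 0.186
0.56 40 0.187
0.58 50 0.188
0.6 123 0.084
0.62 3 0.077
0.64 0 
0.66 33 0.091
0.68 304 0.128
```

Body bottom is about 70 mm above the tips, as stated, so clearances are fine. Only the reported TCP height is offset from the picture. I continue to contact.

Emit:
servo_tool(targets=[[0,0,0,0.0004,0,0,0.01],[0,0,0,0.0008,0,0,0.01],[0,0,0,0.0012,0,0,0.01],[0,0,0,0.0016,0,0,0.01],[0,0,0,0.002,0,0,0.01],[0,0,0,0.0024,0,0,0.01]])

```text
clock: 12.48
position: [0.4897, -0.0641, 0.0646]
tcp_rot: [0.068, 0.704, -0.068, 0.704]
wrist_force: [0.4, -0.3, 0.7]
opening: 0.0098
```

Emit:
servo_tool(targets=[[0,0,0,0.0002,0,0,0.01],[0,0,0,0.0004,0,0,0.01]])

```text
clock: 12.65
position: [0.4897, -0.0641, 0.0642]
tcp_rot: [0.068, 0.704, -0.068, 0.704]
wrist_force: [0.6, 0.7, -1.1]
opening: 0.0099
```

Emit:
servo_tool(targets=[[0,0,0,0.0002,0,0,0.01],[0,0,0,0.0004,0,0,0.01]])

```text
clock: 12.82
position: [0.4897, -0.0641, 0.0638]
tcp_rot: [0.068, 0.704, -0.068, 0.704]
wrist_force: [-0.1, 0.6, -0.3]
opening: 0.0097
```

Emit:
servo_tool(targets=[[0,0,0,0.0002,0,0,0.01],[0,0,0,0.0004,0,0,0.01]])

```text
clock: 12.98
position: [0.4897, -0.0641, 0.0635]
tcp_rot: [0.068, 0.704, -0.068, 0.704]
wrist_force: [-0.0, 0.8, 0.6]
opening: 0.0098
```

Emit:
servo_tool(targets=[[0,0,0,0.0002,0,0,0.01],[0,0,0,0.0004,0,0,0.01]])

```text
clock: 13.15
position: [0.4897, -0.0641, 0.0631]
tcp_rot: [0.068, 0.704, -0.068, 0.704]
wrist_force: [0.2, 0.0, 3.0]
opening: 0.0101
```

Emit:
servo_tool(targets=[[0,0,0,0.0002,0,0,0.01],[0,0,0,0.0004,0,0,0.01]])

```text
clock: 13.32
position: [0.4897, -0.0641, 0.0631]
tcp_rot: [0.068, 0.704, -0.068, 0.704]
wrist_force: [-0.7, -0.3, 7.3]
opening: 0.0096
```

Emit:
servo_tool(targets=[[0,0,0,0.0002,0,0,0.01],[0,0,0,0.0004,0,0,0.01]])

```text
clock: 13.48
position: [0.4897, -0.0641, 0.063]
tcp_rot: [0.068, 0.704, -0.068, 0.704]
wrist_force: [-1.6, 0.5, 10.5]
opening: 0.0102
```

Contact is made at 10.5 N, with about 10 N per mm of commanded press. I compute the drag path.

```bash
cat > drag.py <<'E'
from fit import *
SL=.026
def plan(c0,way,slope=SL,n=10):
    """c0: present coupon (x,y mm,yawdeg) in tester; way: list; print rows in tool frame from now"""
    S=state(); p=S['position']; M=R.from_quat(S['tcp_rot']).as_matrix()
    t=w2t(*p[:2])*1e3; a=np.radians(c0[2]); off=np.array([[np.cos(a),np.sin(a)],[-np.sin(a),np.cos(a)]])@(t-c0[:2])
    print('t',S['clock'],'tcp in tester',t.round(1),'off in coupon',off.round(1),'F',S['wrist_force'].round(1),'z',p[2].round(4))
    h=lambda x:-slope*max(0,x+30)
    for w in way:
        b=np.radians(w[2]); q=w[:2]+np.array([[np.cos(b),-np.sin(b)],[np.sin(b),np.cos(b)]])@off
        c,s=np.cos(TP[2]),np.sin(TP[2]); d=np.array([*(np.array([[c,-s],[s,c]])@(q-t)),h(q[0])-h(t[0])])
        print(w,'rotx',-(b-a).round(4),'shift mm',(M.T@d).round(2))
E
python3 -c "
from drag import *
plan((-48.1,-5.7,-16.2),[(-40,-4.7,-13),(-27,-3,-8),(-15,-1.4,-3.5),(-5,0,0)])"
```

```text
t 13.4833 tcp in tester [-56.   -3.9] off in coupon [-8.1 -0.4] F [-1.6  0.5 10.5] z 0.063
(-40, -4.7, -13) rotx -0.0559 shift mm [-0.    7.54 -2.77]
(-27, -3, -8) rotx -0.1431 shift mm [-0.   19.66 -7.32]
(-15, -1.4, -3.5) rotx -0.2217 shift mm [  0.18  30.88 -11.59]
(-5, 0, 0) rotx -0.2827 shift mm [  0.44  40.25 -15.24]
```

Emit:
servo_tool(targets=[[-0.004,0,0,0.0001,0.0005,-0.0002,0.01],[-0.014,0,0,0.0001,0.0018,-0.0007,0.01],[-0.027,0,0,0.0001,0.0036,-0.0013,0.01],[-0.041,0,0,0.0001,0.0055,-0.002,0.01],[-0.056,0,0,0.0001,0.0075,-0.0028,0.01],[-0.073,0,0,0.0001,0.01,-0.0037,0.01],[-0.09,0,0,0.0001,0.0124,-0.0046,0.01],[-0.107,0,0,0.0001,0.0148,-0.0055,0.01],[-0.125,0,0,0.0001,0.0172,-0.0064,0.01],[-0.143,0,0,0.0001,0.0197,-0.0073,0.01]])

```text
clock: 14.32
position: [0.488, -0.0443, 0.0631]
tcp_rot: [0.016, 0.706, -0.018, 0.708]
wrist_force: [-1.0, -2.1, 5.8]
opening: 0.0097
```

```bash
cat > see.py <<'E'
from drag import *
# coupon pose from the scene picture: green mask vs. model, by matching the visible outline
def seec(guess,fn=None,zc=None,cams=('scene',)):
    im,d=read_camera('scene')
    hsv=cv2.cvtColor(im,cv2.COLOR_RGB2HSV)
    m=((hsv[...,0]>10)&(hsv[...,0]<90)&(hsv[...,1]>90)&(hsv[...,2]>45)).astype(np.uint8)
    if fn:
        v=im[...,::-1].copy(); v=cv2.resize(v[140:225,235:335],None,fx=7,fy=7,interpolation=cv2.INTER_CUBIC)
        a=np.radians(guess[2]);X=cm*1; c,s=np.cos(a),np.sin(a)
        xy=np.c_[guess[0]/1e3+c*X[:,0]-s*X[:,1],guess[1]/1e3+s*X[:,0]+c*X[:,1]]
        z=[.0580-SL*max(0,x+.03) for x in xy[:,0]]
        pp=(proj('scene',T(TP,np.c_[xy,z],Z0-.0008))-[235,140]+.5)*7-.5
        cv2.polylines(v,[np.round(pp).astype(int)],True,(255,0,255),1); cv2.imwrite(fn,v)
E
python3 -c "
from see import *
S=state();print(S['wrist_force'],S['position'])
seec((-27,-3,-8),'pics/d1.png')"
```

```text
[-0.98719428 -2.05551887  5.77156921] [ 0.48802241 -0.044261    0.06305193]
```

View pics/d1.png

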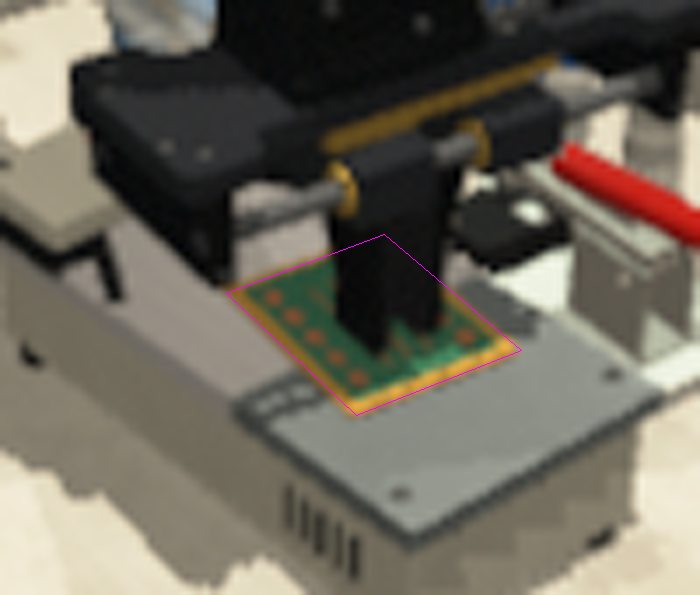

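The coupon follows the fingers and its outline matches the plan. The press fell to 5.8 N, so I add a little and keep turning.

```bash
python3 -c "
from drag import *
plan((-27,-3,-8),[(-15,-1.4,-3.5),(-5,0,0),(5,0,0)])"
```

```text
t 14.3667 tcp in tester [-35.6  -3.8] off in coupon [-8.4 -2. ] F [ 0.7 -0.6  5.3] z 0.0631
(-15, -1.4, -3.5) rotx -0.0785 shift mm [ 0.14 11.85 -2.58]
(-5, 0, 0) rotx -0.1396 shift mm [ 0.38 21.74 -4.84]
(5, 0, 0) rotx -0.1396 shift mm [ 0.63 31.64 -6.21]
```

Emit:
servo_tool(targets=[[-0.006,0,0,0.0002,0.0009,-0.0002,0.01],[-0.016,0,0,0.0003,0.0025,-0.0006,0.01],[-0.028,0,-0.002,0.0004,0.0044,-0.0011,0.01],[-0.04,0,-0.004,0.0005,0.0063,-0.0016,0.01],[-0.053,0,-0.007,0.0005,0.0083,-0.0021,0.01],[-0.066,0,-0.01,0.0006,0.0103,-0.0026,0.01],[-0.079,0,-0.013,0.0006,0.0123,-0.0031,0.01],[-0.092,0,-0.016,0.0007,0.0143,-0.0036,0.01],[-0.105,0,-0.019,0.0007,0.0163,-0.0041,0.01],[-0.118,0,-0.022,0.0008,0.0183,-0.0046,0.01],[-0.13,0,-0.024,0.0008,0.0202,-0.0051,0.01],[-0.14,0,-0.026,0.0009,0.0217,-0.0055,0.01]])

```text
clock: 15.37
position: [0.4844, -0.0225, 0.0626]
tcp_rot: [-0.042, 0.705, 0.022, 0.708]
wrist_force: [1.5, -2.7, 9.3]
opening: 0.0098
```

```bash
python3 -c "
from see import *
plan((-5,0,0),[(5,0,0)])
M=R.from_quat(state()['tcp_rot']).as_matrix();print('tool yaw err deg',np.degrees(np.arctan2(M[1,1],M[0,1])-TP[2]),M[:,0])
seec((-5,0,0),'pics/d2.png')"
```

```text
t 15.3667 tcp in tester [-14.1  -2.3] off in coupon [-9.1 -2.3] F [ 1.5 -2.7  9.3] z 0.0626
(5, 0, 0) rotx -0.0 shift mm [-0.03 10.    0.01]
tool yaw err deg 0.07769115374585031 [ 0.00577599 -0.02830845 -0.99958255]
```

View pics/d2.png

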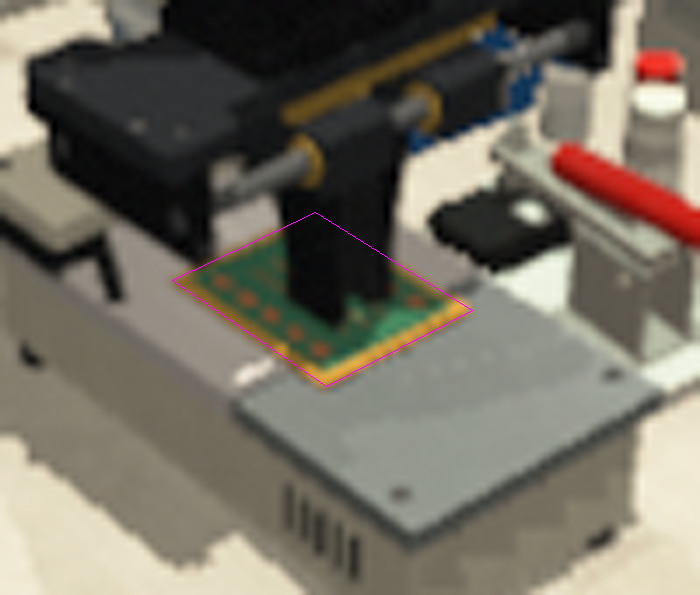

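```bash
python3 -c "
from see import *
X=np.array([[-115,55,55],[-30,55,55],[-115,-55,55],[65,55,72.5]])/1e3
for z in (Z0,Z0-.0008): print(((proj('scene',T(TP,X,z))-[235,140]+.5)*7-.5).round(0).tolist())
J=proj('scene',T(TP,np.array([[0,0,55],[10,0,55],[0,10,55]])/1e3,Z0));print((J[1:]-J[0])*7)
im,d=read_camera('scene');hsv=cv2.cvtColor(im,cv2.COLOR_RGB2HSV)
m=(hsv[...,0]>12)&(hsv[...,0]<88)&(hsv[...,1]>110)&(hsv[...,2]>60)
m=m[140:225,235:335].astype(np.uint8)
n,l,st,_=cv2.connectedComponentsWithStats(m);print(st)
"
```

```text
[[421.0, 532.0], [241.0, 398.0], [675.0, 387.0], [63.0, 225.0]]
[[421.0, 535.0], [241.0, 400.0], [675.0, 389.0], [63.0, 227.0]]
[[-19.13100229 -13.09601514]
 [-22.65852677  11.25085092]]
[[   0    0  100   85 8163]
 [  40    2   30   16   83]
 [  58   12    5    7   15]
 [  41   19    5    8   19]
 [  25   34   42   21  213]
 [  40   39    1    1    1]
 [  50   43    3    2    3]
 [  41   47    2    2    3]]
```

Run:
```python
from see import *
im,d=read_camera('scene'); F=9; o=np.array([236,150])
v=cv2.resize(im[150:216,236:324,::-1],None,fx=F,fy=F,interpolation=cv2.INTER_CUBIC)
def L(X,col,closed=False):
    p=(proj('scene',T(TP,np.array(X)/1e3,Z0))-o+.5)*F-.5; cv2.polylines(v,[np.round(p).astype(int)],closed,col,1)
L([[-30,55,55],[-115,55,55],[-115,-55,55],[-30,-55,55]],(0,0,255),True)
L([[-30,55,55],[65,55,52.5]],(255,0,0))
L([[35,33,58.],[-45,33,58],[-45,-31,58],[35,-31,58]],(255,0,255),True)
cv2.imwrite('pics/d3.png',v)
```

```text
(no output)
```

View pics/d3.png

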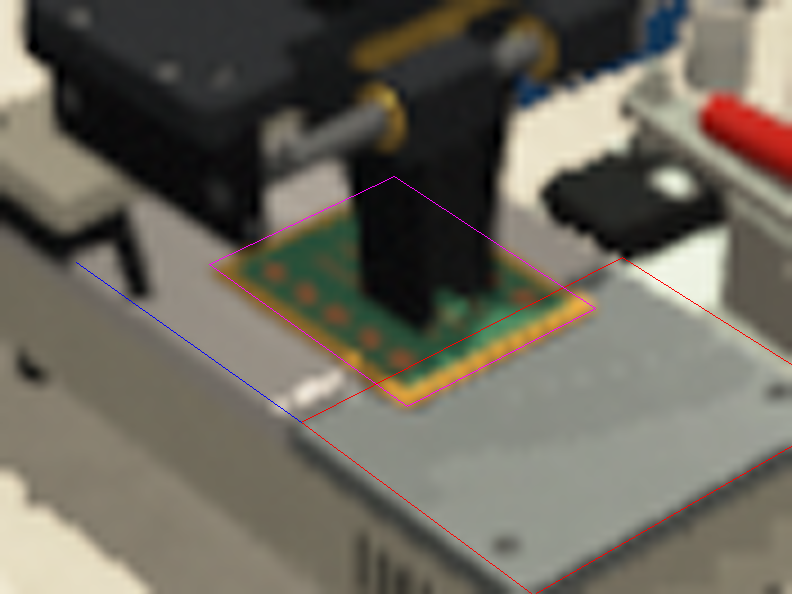

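Coupon sits square, with centre near tester (-5, -2) by dead reckoning and margins; about 2 mm of sideways correction is needed. I drag on in steps watching the side force.

Emit:
servo_tool(targets=[[0,0,0,0,0.0008,-0.0002,0.01],[0,0,0,0,0.0022,-0.0005,0.01],[0,0,0,0,0.0039,-0.0008,0.01],[0,0,0,0,0.0056,-0.0011,0.01],[0,0,0,0,0.0073,-0.0014,0.01],[0,0,0,0,0.009,-0.0016,0.01],[0,0,0,0,0.0107,-0.0018,0.01],[0,0,0,0,0.0124,-0.002,0.01],[0,0,0,0,0.014,-0.002,0.01],[0,0,0,0,0.0155,-0.002,0.01]])

```text
clock: 16.35
position: [0.4809, -0.0072, 0.0622]
tcp_rot: [-0.042, 0.705, 0.022, 0.708]
wrist_force: [-1.3, -3.3, 9.0]
opening: 0.0101
```

```bash
cat > st.py <<'E'
from drag import *
S=state();p=S['position'];t=w2t(*p[:2])*1e3;M=R.from_quat(S['tcp_rot']).as_matrix()
F=M.T@S['wrist_force']; print('t',round(S['clock'],2),'coupon est',t+[8.1,.4],'z',p[2].round(4),'F tool(x press-,y,z)',F.round(1),'mom tool',(M.T@S['torque']).round(2),'yaw',np.degrees(np.arctan2(M[1,1],M[0,1])-TP[2]).round(2))
E
python3 st.py
```

```text
t 16.35 coupon est [9.48453487 0.23051234] z 0.0622 F tool(x press-,y,z) [-8.9 -3.5 -1.5] mom tool [-0.04  0.06 -0.62] yaw 0.05
```

Emit:
servo_tool(targets=[[0,0,0,0.0001,0.0008,0,0.01],[0,0,0,0.0001,0.002,0,0.01],[0,0,0,0.0001,0.0033,0,0.01],[0,0,0,0.0001,0.0046,0,0.01],[0,0,0,0.0001,0.0059,0,0.01],[0,0,0,0.0001,0.0072,0,0.01],[0,0,0,0.0001,0.0085,0,0.01],[0,0,0,0.0001,0.0098,0,0.01]])

```text
clock: 17.02
position: [0.4801, 0.0024, 0.062]
tcp_rot: [-0.042, 0.705, 0.022, 0.708]
wrist_force: [0.0, -2.5, 10.4]
opening: 0.0098
```

```bash
python3 st.py
```

```text
t 17.02 coupon est [19.20457138  0.14480762] z 0.062 F tool(x press-,y,z) [-10.3  -2.8  -0.2] mom tool [-0.03  0.06 -0.64] yaw 0.05
```

Emit:
servo_tool(targets=[[0,0,0,0,0.0005,0,0.01],[0,0,0,0,0.0013,0,0.01],[0,0,0,0,0.0021,0,0.01],[0,0,0,0,0.0029,0,0.01],[0,0,0,0,0.0036,0,0.01]])

```text
clock: 17.43
position: [0.4797, 0.006, 0.0619]
tcp_rot: [-0.042, 0.705, 0.022, 0.708]
wrist_force: [0.6, -4.0, 10.7]
opening: 0.0102
```

```bash
python3 st.py
```

```text
t 17.43 coupon est [22.82030625  0.16653467] z 0.0619 F tool(x press-,y,z) [-10.5  -4.4   0.3] mom tool [-0.01  0.05 -0.67] yaw 0.05
```

Emit:
servo_tool(targets=[[0,0,0,0,0.0006,0,0.01],[0,0,0,0,0.0014,0,0.01],[0,0,0,0,0.0022,0,0.01],[0,0,0,0,0.003,0,0.01],[0,0,0,0,0.0038,0,0.01]])

```text
clock: 17.85
position: [0.4794, 0.0098, 0.0618]
tcp_rot: [-0.042, 0.705, 0.022, 0.708]
wrist_force: [0.4, -3.7, 10.2]
opening: 0.01
```

```bash
python3 st.py
```

```text
t 17.85 coupon est [26.63340261  0.15091726] z 0.0618 F tool(x press-,y,z) [-10.1  -4.    0.1] mom tool [ 0.    0.09 -0.68] yaw 0.05
```

Emit:
servo_tool(targets=[[0,0,0,0,0.0006,0,0.01],[0,0,0,0,0.0014,0,0.01],[0,0,0,0,0.0022,0,0.01],[0,0,0,0,0.003,0,0.01],[0,0,0,0,0.0038,0,0.01]])

```text
clock: 18.27
position: [0.479, 0.0137, 0.0616]
tcp_rot: [-0.042, 0.705, 0.022, 0.708]
wrist_force: [0.2, -3.5, 9.1]
opening: 0.0098
```

```bash
python3 st.py
```

```text
t 18.27 coupon est [30.46470262  0.17196302] z 0.0616 F tool(x press-,y,z) [-9.  -3.7 -0.1] mom tool [ 0.01  0.12 -0.66] yaw 0.06
```

The front edge is inside the slot with no side load. I continue to the carriage with slightly more press.

Emit:
servo_tool(targets=[[0,0,0,0.0001,0.0006,0,0.01],[0,0,0,0.0002,0.0014,0,0.01],[0,0,0,0.0003,0.0022,0,0.01],[0,0,0,0.0003,0.003,0,0.01],[0,0,0,0.0003,0.0038,0,0.01]])

```text
clock: 18.68
position: [0.479, 0.0172, 0.0615]
tcp_rot: [-0.042, 0.705, 0.022, 0.708]
wrist_force: [-0.1, -3.4, 11.7]
opening: 0.0097
```

```bash
python3 st.py
```

```text
t 18.68 coupon est [34.0383804  -0.12458113] z 0.0615 F tool(x press-,y,z) [-11.6  -3.7  -0.4] mom tool [-0.01  0.12 -0.76] yaw 0.07
```

Emit:
servo_tool(targets=[[0,0,0,0,0.0006,0,0.01],[0,0,0,0,0.0014,0,0.01],[0,0,0,0,0.0022,0,0.01],[0,0,0,0,0.003,0,0.01],[0,0,0,0,0.0038,0,0.01]])

```text
clock: 19.1
position: [0.4788, 0.021, 0.0614]
tcp_rot: [-0.042, 0.704, 0.022, 0.708]
wrist_force: [-0.5, -4.0, 12.3]
opening: 0.0101
```

```bash
python3 st.py
```

```text
t 19.1 coupon est [37.84804786 -0.20138106] z 0.0614 F tool(x press-,y,z) [-12.2  -4.3  -0.8] mom tool [ 0.01  0.05 -0.74] yaw 0.06
```

Emit:
servo_tool(targets=[[0,0,0,0,0.0006,0,0.01],[0,0,0,0,0.0014,0,0.01],[0,0,0,0,0.0022,0,0.01],[0,0,0,0,0.003,0,0.01],[0,0,0,0,0.0038,0,0.01]])

```text
clock: 19.52
position: [0.4787, 0.0242, 0.0614]
tcp_rot: [-0.043, 0.704, 0.022, 0.708]
wrist_force: [0.3, -6.3, 11.3]
opening: 0.0098
```

```bash
python3 st.py
```

```text
t 19.52 coupon est [41.00507428 -0.4539078 ] z 0.0614 F tool(x press-,y,z) [-11.1  -6.6  -0.3] mom tool [-0.05  0.11 -1.3 ] yaw 0.12
```

Emit:
servo_tool(targets=[[0,0,0,0,0.0006,0,0.01],[0,0,0,0,0.0014,0,0.01],[0,0,0,0,0.0022,0,0.01],[0,0,0,0,0.003,0,0.01]])

```text
clock: 19.85
position: [0.4785, 0.0272, 0.0613]
tcp_rot: [-0.043, 0.704, 0.022, 0.708]
wrist_force: [0.2, -7.0, 11.5]
opening: 0.0095
```

```bash
python3 st.py
python3 - <<'E'
from see import *
im,d=read_camera('scene'); im2,_=read_camera('top')
a=cv2.resize(im[140:205,220:320,::-1],None,fx=7.8,fy=7.8,interpolation=cv2.INTER_CUBIC)
cv2.imwrite('pics/e1.png',a); cv2.imwrite('pics/top_e1.png',im2[...,::-1])
def orange(im):
    h=cv2.cvtColor(im,cv2.COLOR_RGB2HSV); return (h[...,0]<16)&(h[...,1]>150)&(h[...,2]>120)
m=orange(im); m[:, :230]=0; m[:,275:]=0; m[:150]=0;m[180:]=0; v,u=np.nonzero(m); print('scene pin',len(u),u.mean() if len(u) else 0,v.mean() if len(v) else 0)
E
```

```text
t 19.85 coupon est [43.9779596  -0.49032816] z 0.0613 F tool(x press-,y,z) [-11.3  -7.3  -0.4] mom tool [-0.06  0.18 -1.27] yaw 0.11
scene pin 0 0 0
```

The carriage is being pushed (drag up from 4 to 7 N), so my x estimate is about 3–4 mm ahead of the true value. I raise the press slightly and go on to the stop.

Emit:
servo_tool(targets=[[0,0,0,0.0001,0.0006,0,0.01],[0,0,0,0.0002,0.0013,0,0.01],[0,0,0,0.0002,0.002,0,0.01],[0,0,0,0.0002,0.0027,0,0.01],[0,0,0,0.0002,0.0034,0,0.01]])

```text
clock: 20.37
position: [0.4783, 0.0304, 0.0612]
tcp_rot: [-0.043, 0.704, 0.022, 0.708]
wrist_force: [-0.6, -6.9, 13.0]
opening: 0.0101
```

```bash
python3 st.py
```

```text
t 20.37 coupon est [47.24944543 -0.54727616] z 0.0612 F tool(x press-,y,z) [-12.8  -7.2  -1.2] mom tool [-0.1   0.18 -1.38] yaw 0.12
```

Emit:
servo_tool(targets=[[0,0,0,0,0.0006,0,0.01],[0,0,0,0,0.0012,0,0.01],[0,0,0,0,0.0018,0,0.01],[0,0,0,0,0.0024,0,0.01]])

```text
clock: 20.7
position: [0.478, 0.0327, 0.0611]
tcp_rot: [-0.043, 0.704, 0.022, 0.708]
wrist_force: [-0.9, -9.7, 12.9]
opening: 0.0099
```

```bash
python3 st.py
```

```text
t 20.7 coupon est [49.52086082 -0.53829161] z 0.0611 F tool(x press-,y,z) [-12.6 -10.   -1.7] mom tool [-0.06  0.27 -1.95] yaw 0.15
```

Run:
```python
from see import *
im,d=read_camera('scene'); im2,_=read_camera('top')
a=cv2.resize(im[140:205,220:320,::-1],None,fx=6,fy=6,interpolation=cv2.INTER_CUBIC)
b=cv2.resize(im2[150:215,192:292,::-1],None,fx=6,fy=6,interpolation=cv2.INTER_CUBIC)
cv2.imwrite('pics/e2.png',np.vstack([a[:290],b[:300]]))
```

```text
(no output)
```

View pics/e2.png

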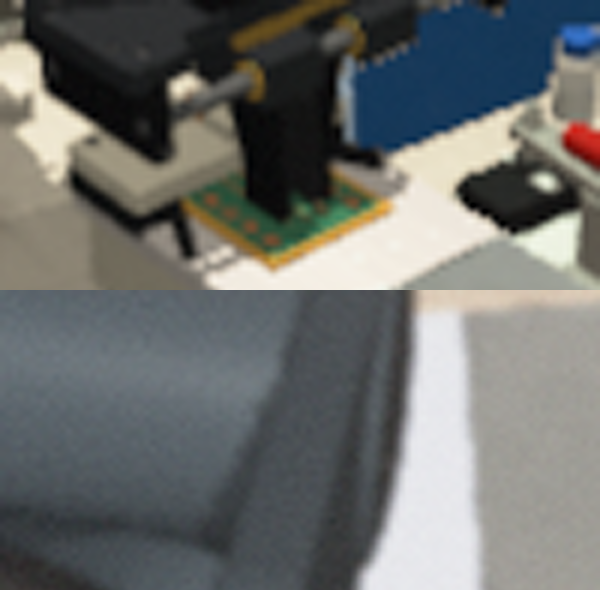

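```bash
python3 - <<'E'
from see import *
for x in (0,3,6,9,12): print(x,((proj('scene',T(TP,np.array([[x,32,57.],[x,-32,57.]])/1e3,Z0))-[220,140]+.5)*6-.5).round(0).tolist())
im,d=read_camera('scene');h=cv2.cvtColor(im,cv2.COLOR_RGB2HSV)
# deck/platen border x=-30 and rear coupon edge along tester line y=10: sample in saturation
for y in (20,10,0,-10,-20):
    xs=np.arange(-45,20,.5); X=np.c_[xs,np.full(len(xs),y),55-.026*np.maximum(0,xs+30)]/1e3
    uv=proj('scene',T(TP,X,Z0)).astype(np.float32)
    s=cv2.remap(h[...,1].astype(np.float32),uv[:,0].reshape(1,-1),uv[:,1].reshape(1,-1),1)[0]; g=cv2.remap(im[...,1].astype(np.float32),uv[:,0].reshape(1,-1),uv[:,1].reshape(1,-1),1)[0]
    print(y,'border',xs[np.argmax(np.gradient(g)[:60])],'rear edge (base lvl)',xs[np.argmax(np.gradient(s)[50:])+50], g[::10].round())
E
python3 st.py
```

```text
0 [[293.0, 277.0], [417.0, 216.0]]
3 [[288.0, 273.0], [412.0, 212.0]]
6 [[283.0, 270.0], [407.0, 209.0]]
9 [[279.0, 266.0], [402.0, 206.0]]
12 [[274.0, 263.0], [397.0, 203.0]]
20 border -28.5 rear edge (base lvl) 12.0 [154. 154. 154. 179. 240. 242. 238. 239. 239. 239. 239. 208. 146.]
10 border -30.0 rear edge (base lvl) 12.0 [154. 155. 154. 188. 238. 240. 240. 240. 240. 240. 240. 221. 163.]
0 border -28.5 rear edge (base lvl) 13.5 [154. 154. 154. 161. 231. 236. 237. 237. 240. 240. 237. 208. 154.]
-10 border -28.5 rear edge (base lvl) 11.5 [156. 156. 156. 166. 225. 235. 235. 237. 236. 235. 235. 216. 162.]
-20 border -27.0 rear edge (base lvl) 12.5 [158. 159. 157. 161. 221. 235. 235. 235. 236. 236. 236. 210. 156.]
t 20.85 coupon est [49.46300104 -0.55511327] z 0.0611 F tool(x press-,y,z) [-12.5  -7.6  -0.2] mom tool [-0.09  0.2  -1.48] yaw 0.14
```

Emit:
servo_tool(targets=[[0,0,0,0,0.0004,0,0.01],[0,0,0,0,0.0008,0,0.01],[0,0,0,0,0.0008,0,0.01]])

```text
clock: 21.1
position: [0.4781, 0.033, 0.0611]
tcp_rot: [-0.044, 0.704, 0.022, 0.708]
wrist_force: [0.6, -10.7, 12.9]
opening: 0.0104
```

```bash
python3 st.py
```

```text
t 21.1 coupon est [49.78654848 -0.60846745] z 0.0611 F tool(x press-,y,z) [-12.6 -11.1  -0.4] mom tool [-0.05  0.28 -1.97] yaw 0.17
```

Emit:
servo_tool(targets=[[0,0,0,0,0.0004,0,0.01],[0,0,0,0,0.0008,0,0.01],[0,0,0,0,0.0008,0,0.01]])

```text
clock: 21.35
position: [0.4781, 0.0337, 0.0611]
tcp_rot: [-0.044, 0.704, 0.022, 0.708]
wrist_force: [-0.5, -9.4, 12.6]
opening: 0.0097
```

```bash
python3 st.py
```

```text
t 21.35 coupon est [50.54152084 -0.72652389] z 0.0611 F tool(x press-,y,z) [-12.3  -9.7  -1.3] mom tool [ 0.01  0.28 -1.95] yaw 0.17
```

```bash
cat > rear.py <<'E'
from see import *
im,d=read_camera('scene');h=cv2.cvtColor(im,cv2.COLOR_RGB2HSV)
o=[];ys=[y for y in range(-22,25,2)]
for y in ys:
    xs=np.arange(-5,25,.25); X=np.c_[xs,np.full(len(xs),y),55-.026*np.maximum(0,xs+30)]/1e3
    uv=proj('scene',T(TP,X,Z0)).astype(np.float32)
    s=cv2.remap(h[...,1].astype(np.float32),uv[:,0].reshape(1,-1),uv[:,1].reshape(1,-1),1)[0]
    i=np.argmax(s>110); o.append(xs[i])
print('rear',np.median(o),'slope deg',np.degrees(np.polyfit(ys,o,1)[0]))
E
python3 rear.py; python3 rear.py; python3 st.py
```

```text
rear 13.0 slope deg -0.38612373150120977
rear 13.0 slope deg -0.4079210389246569
t 21.45 coupon est [50.53566086 -0.75628047] z 0.0611 F tool(x press-,y,z) [-12.9 -10.   -0.8] mom tool [ 0.    0.27 -1.94] yaw 0.16
```

Emit:
servo_tool(targets=[[0,0,0,0.0001,0.0002,0,0.01],[0,0,0,0.0002,0.0005,0,0.01],[0,0,0,0.0002,0.0009,0,0.01],[0,0,0,0.0002,0.0013,0,0.01],[0,0,0,0.0002,0.0017,0,0.01]])

```text
clock: 21.87
position: [0.4782, 0.0351, 0.0611]
tcp_rot: [-0.044, 0.704, 0.022, 0.709]
wrist_force: [-0.2, -10.0, 13.9]
opening: 0.0104
```

```bash
python3 st.py; python3 rear.py
```

```text
t 21.87 coupon est [51.88318106 -0.94015383] z 0.0611 F tool(x press-,y,z) [-13.6 -10.3  -1.1] mom tool [-0.02  0.3  -2.13] yaw 0.18
rear 13.0 slope deg -0.3736681272592266
```

The fingers now slip at about 10 N while the coupon's rear edge stays put. That means either the stop or a slight bind, so I try one small wiggle push before letting go to look at the pin.

Emit:
servo_tool(targets=[[0.006,0,0,0.0001,0.0001,0,0.01],[0.012,0,0,0.0001,0.0002,0,0.01],[0.006,0,0,0.0001,0.0003,0,0.01],[-0.002,0,0,0.0001,0.0004,0,0.01],[-0.01,0,0,0.0001,0.0005,0,0.01],[-0.016,0,0,0.0001,0.0006,0,0.01],[-0.008,0,0,0.0001,0.0008,0,0.01],[0,0,0,0.0001,0.001,0,0.01]])

```text
clock: 22.58
position: [0.4783, 0.0362, 0.061]
tcp_rot: [-0.044, 0.704, 0.022, 0.709]
wrist_force: [0.5, -12.1, 14.8]
opening: 0.01
```

```bash
python3 st.py; python3 rear.py
python3 - <<'E'
from see import *
im,_=read_camera('scene'); h=cv2.cvtColor(im,cv2.COLOR_RGB2HSV)
P=proj('scene',T(TP,np.array([[90,0,75],[104,0,75],[65,0,72.5]])/1e3,Z0)); print(P.round(1))
for u,v in P.round().astype(int): print(im[v,u])
E
```

```text
t 22.58 coupon est [52.99342985 -1.0913685 ] z 0.061 F tool(x press-,y,z) [-14.5 -12.6  -0.5] mom tool [-0.1   0.32 -2.15] yaw 0.16
rear 13.0 slope deg -0.4452878516505867
[[255.4 158.5]
 [252.  156.3]
 [261.7 163.6]]
[140 132 113]
[89 88 84]
[ 8 10  9]
```

The coupon doesn't budge. I relieve most of the side load, lift off gently and look at the pin.

Emit:
servo_tool(targets=[[0,0,0,0,-0.0006,0,0.01],[0,0,0,0,-0.0012,0,0.01],[0,0,0,0,-0.0012,0,0.01]])

```text
clock: 22.93
position: [0.4783, 0.0361, 0.061]
tcp_rot: [-0.043, 0.704, 0.022, 0.709]
wrist_force: [-0.1, -4.8, 15.0]
opening: 0.0097
```

```bash
python3 st.py; python3 rear.py
```

```text
t 22.93 coupon est [52.92865637 -1.1085326 ] z 0.061 F tool(x press-,y,z) [-14.9  -5.3  -0.4] mom tool [-0.08  0.09 -1.11] yaw 0.08
rear 13.0 slope deg -0.4297183463481167
```

Emit:
servo_tool(targets=[[0,0,0,-0.0004,0,0,0.01],[0,0,0,-0.0008,0,0,0.01],[0,0,0,-0.0012,0,0,0.01],[0,0,0,-0.0016,0,0,0.01],[0,0,0,-0.0025,0,0,0.01],[0,0,0,-0.005,0,0,0.01],[0,0,0,-0.012,0,0,0.01],[0,0,0,-0.03,0,0,0.01],[0,0,0,-0.055,0,0,0.01],[0,0,0,-0.08,-0.015,0,0.01],[0,0,0,-0.095,-0.045,0,0.01],[0,0,0,-0.095,-0.08,0,0.01]])

```text
clock: 23.98
position: [0.4826, -0.0386, 0.159]
tcp_rot: [-0.043, 0.705, 0.024, 0.707]
wrist_force: [0.2, -0.6, 0.7]
opening: 0.0096
```

Emit:
servo_tool(targets=[[0,0,0,0,-0.035,0,0.01],[0,0,0,0,-0.07,0,0.01],[0,0,0,0,-0.105,0,0.01],[0,0,0,0,-0.135,0,0.01],[0,0,0,0,-0.16,0,0.01],[0,0,0,0,-0.17,0,0.01],[0,0,0,0,-0.17,0,0.01]])

```text
clock: 24.57
position: [0.4971, -0.2102, 0.1603]
tcp_rot: [-0.04, 0.707, 0.022, 0.706]
wrist_force: [0.0, 0.7, -0.4]
opening: 0.0098
```

```bash
python3 - <<'E'
from see import *
im2,_=read_camera('top'); im,d=read_camera('scene')
b=cv2.resize(im2[150:215,192:302,::-1],None,fx=7,fy=7,interpolation=cv2.INTER_CUBIC)
cv2.imwrite('pics/e3.png',b); cv2.imwrite('pics/top_e3.png',im2[...,::-1]); cv2.imwrite('pics/scene_e3.png',im[...,::-1])
old=cv2.imread('pics/top0.png')
for nm,I in(('old',old),('new',im2[...,::-1].copy())):
    h=cv2.cvtColor(I,cv2.COLOR_BGR2HSV)[150:215,192:302]; m=(((h[...,0]<18)|(h[...,0]>172))&(h[...,1]>90)&(h[...,2]>110)).astype(np.uint8)
    n,l,st,c=cv2.connectedComponentsWithStats(m,connectivity=8); k=[i for i in range(1,n) if c[i][0]<35]
    print(nm,[(st[i][4],c[i].round(1).tolist(),st[i][:4].tolist()) for i in k])
E
python3 rear.py;python3 st.py
```

```text
old [(np.int32(19), [23.2, 32.2], [20, 31, 8, 3])]
new [(np.int32(3), [34.3, 22.3], [34, 22, 2, 2]), (np.int32(12), [17.5, 32.5], [15, 32, 6, 2])]
rear 13.0 slope deg -1.055612459507333
t 24.72 coupon est [-190.2635083     3.02902627] z 0.1599 F tool(x press-,y,z) [-0.2  0.7 -0.7] mom tool [-0.02  0.07 -0.05] yaw 0.06
```

View pics/e3.png

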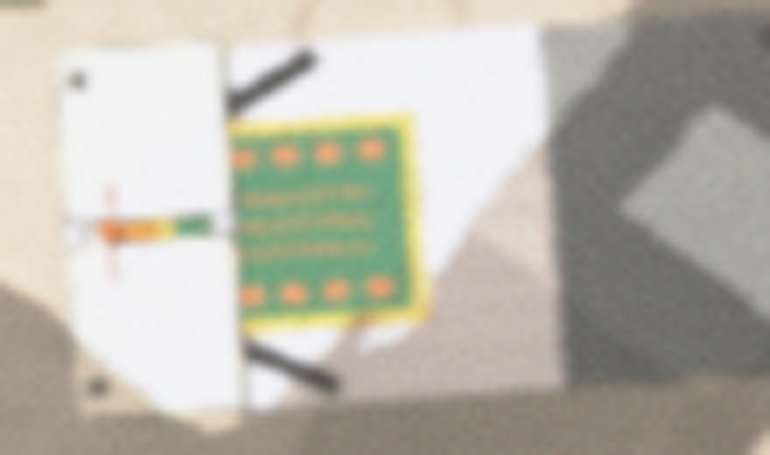

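The pin at (113,230) stands on the red marks (column 112), and the coupon lies square under the hood. I check numerically whether it is fully back.

Run:
```python
from see import *
def prof(f):
    I=cv2.imread(f).astype(np.float32)
    xs=np.arange(50,118,1.); out={}
    for y in (0,8,-8):
        uv=proj('top',T(TP,np.c_[xs,np.full(len(xs),y),np.full(len(xs),73)]/1e3,Z0)).astype(np.float32)
        s=[cv2.remap(I,uv[:,0].reshape(1,-1),(uv[:,1]+k).reshape(1,-1),1)[0] for k in (-.7,0,.7)]
        m=np.mean(s,0); out[y]=(m[:,2]-m[:,1])
    return xs,out
for f in ('pics/top0.png','pics/top_e3.png'):
    xs,o=prof(f)
    for y in o: print(f,y,[(int(x),int(v)) for x,v in zip(xs[::2],o[y][::2])if x>64])
I=cv2.imread('pics/top_e3.png'); h=cv2.cvtColor(I,cv2.COLOR_BGR2HSV)
def edge(img,ys,x0,x1,z,thr,up):
    r=[]
    for y in ys:
        xs=np.arange(x0,x1,.25); zz=z-.026e0*np.maximum(0,xs+30)
        uv=proj('top',T(TP,np.c_[xs,np.full(len(xs),y),zz]/1e3,Z0)).astype(np.float32)
        s=cv2.remap(img.astype(np.float32),uv[:,0].reshape(1,-1),uv[:,1].reshape(1,-1),1)[0]
        g=np.gradient(cv2.GaussianBlur(s.reshape(1,-1),(0,0),3)[0]); r.append(xs[np.argmax(g*up)])
    return np.median(r),np.degrees(np.polyfit(ys,r,1)[0])
print('rear',edge(h[...,1],range(-24,25,2),-10,13,58,0,1))
print('front hood edge (true 65)',edge(h[...,1],range(-20,21,2),50,80,72.5,0,-1))
g=cv2.cvtColor(cv2.imread('pics/top0.png'),cv2.COLOR_BGR2GRAY)
print('border (true -30)',edge(g,list(range(-50,-38,2)),-45,-15,55,0,1),edge(g,list(range(40,50,2)),-45,-15,55,0,1))
for n in('coupling','nut','tape','tub'):
    pass
```

```text
pics/top0.png 0 [(66, 0), (68, 0), (70, 0), (72, 0), (74, 4), (76, 15), (78, 29), (80, 38), (82, 39), (84, 38), (86, 37), (88, 43), (90, 52), (92, 49), (94, 28), (96, 11), (98, 2), (100, 1), (102, 0), (104, 0), (106, 1), (108, 0), (110, 1), (112, 1), (114, 2), (116, 7)]
pics/top0.png 8 [(66, 3), (68, 2), (70, 0), (72, 0), (74, 0), (76, -1), (78, 0), (80, 0), (82, 0), (84, 0), (86, 0), (88, 0), (90, 0), (92, 0), (94, 0), (96, 0), (98, 3), (100, 12), (102, 15), (104, 8), (106, 2), (108, 0), (110, 0), (112, 1), (114, 4), (116, 9)]
pics/top0.png -8 [(66, 1), (68, 0), (70, 0), (72, 0), (74, 0), (76, 0), (78, 0), (80, 0), (82, 0), (84, 0), (86, 0), (88, 0), (90, 0), (92, 0), (94, 0), (96, 0), (98, 6), (100, 17), (102, 15), (104, 7), (106, 1), (108, -1), (110, 0), (112, 0), (114, 4), (116, 9)]
pics/top_e3.png 0 [(66, -1), (68, -1), (70, -4), (72, -13), (74, -24), (76, -32), (78, -34), (80, -29), (82, -12), (84, 8), (86, 22), (88, 33), (90, 45), (92, 51), (94, 54), (96, 53), (98, 57), (100, 67), (102, 67), (104, 47), (106, 24), (108, 8), (110, 2), (112, 1), (114, 2), (116, 5)]
pics/top_e3.png 8 [(66, 2), (68, 2), (70, 0), (72, 0), (74, 0), (76, 0), (78, 0), (80, 0), (82, 0), (84, 0), (86, 0), (88, 0), (90, 0), (92, 0), (94, 0), (96, 0), (98, 2), (100, 10), (102, 12), (104, 6), (106, 0), (108, 0), (110, 0), (112, 0), (114, 2), (116, 7)]
pics/top_e3.png -8 [(66, -2), (68, 0), (70, 0), (72, 0), (74, 0), (76, 0), (78, 0), (80, 0), (82, 0), (84, 0), (86, 0), (88, 0), (90, 0), (92, 0), (94, 0), (96, 0), (98, 4), (100, 13), (102, 14), (104, 5), (106, 0), (108, 0), (110, 0), (112, 0), (114, 3), (116, 7)]
rear (np.float64(10.25), np.float64(-0.484810442033775))
front hood edge (true 65) (np.float64(64.25), np.float64(0.19532652106730455))
border (true -30) (np.float64(-24.25), np.float64(69.16419098364935)) (np.float64(-28.75), np.float64(-2.1485917317406007))
```

All the numbers agree. The pin peak is at tester x ≈ 101 mm with the marks at 101.3, and the rear edge is at about 9–10 mm where home is 9. The carriage evidently started about 3 mm back, which explains the late contact. I hand in.

```bash
python3 -c "
from bench import *
print(close_job())"
```

```text
the job is handed in; nothing more can be done
None
```

The coupon is loaded under the hood, the carriage is back against its stop as far as I can tell, and the gripper is clear of everything. I handed the job in at about 25 s of the 58 s allowed.

- **Touchdown:** Two fingertips, about 10 mm apart, came down on the green face. I approached at 7 mm/s or less, and the last millimetres to contact were at about 2.4 mm/s.
- **Drag:** I turned the coupon about 16° square to the slot and dragged it down the platen, then pushed the carriage back. The press read 5 to 15 N throughout, and the coupon was not lifted.
- **Let go:** I eased off the side load, lifted the fingers straight off and moved away.

**Last checks**
- **Pin:** In the top picture it stands at the red marks, at tester x about 101 mm against 101.3 mm.
- **Coupon:** It lies within about 0.5° of square. Its rear edge measured 10.25 mm, or about 9 to 10 mm allowing for picture offsets, where home is 9 mm.
- **At the stop:** The fingers slipped at 10 to 12 N, the last time with a small wiggle, while the rear edge did not move.

**What disagreed**
- **Fingertip height:** The depth pictures showed the tips about 28 mm higher than the reported tool height implied, so I found contact by force.
- **Carriage travel:** It moved only about 11 mm rather than 14 mm. I take this to mean it started about 3 mm back.
- **Finger slip:** The fingers slid about 3 mm on the coupon face during the final push.
- **Bench things:** I did not re-measure the tape, coupling, tub and nut at the end.

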